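# Lock the retaining bar of a sloping slide stand with its headed pin

## Task

On the sloping slide stand, swing the retaining bar fully home so that its lug lies in the blue fork, then take the red-headed locking pin from its parking block and push it through fork and lug until its head is seated fully home in the recess on top of the fork. A sprung catch in the fork resists the last part of the pin's way: push firmly, but do not hammer or crush the fork, and leave the other things on the bench where they stand.

Things in the scene. Friction and masses are not known exactly. Their poses are not given: they have to be found in the camera images.
- stand: White stand for glass slides, fixed to the bench, foot 190 x 320 mm. Its deck (200 x 320 mm) slopes at 30 degrees and faces the stand's own +x, away from the robot: the deck's upper side points along (sin 30, 0, cos 30) of this frame. Origin: centre of the underside; z up. Its highest point is the fork's rim, about 175 mm above the bench.
- fork: Blue clevis fork, 42 x 42 mm across, fixed on the deck. Origin: on its hole axis at the seat for the underside of the pin's head. z: out along the hole axis, 30 degrees from vertical; x: down the slope, where the fork is open; y: along the closed bar to its hinge. Upper tine z -6 to 0, gap for the lug -16 to -6, lower tine -22 to -16 mm; holes 12 mm wide. A sprung ball in the way at z = -27 mm.
- bar (a joint): Angle of the retaining bar (rad). Its hinge axis is parallel to the fork's z axis, at x = 0, y = +220 mm in the fork's frame. 0: home against its stop, bar along the fork's -y, lug in line with the fork's holes; grows as the bar swings down the slope (towards the fork's +x), starting at 0.45 to 0.95. The hinge is stiff (0.16 N m) and stays where it is left.
- bar_post (a point): Foot of the yellow grip post on the bar (14 mm thick, 40 mm tall along the fork's z direction, standing on the bar's upper face): the point on the post's axis at the bar's upper face, 130 mm from the hinge axis.
- bar_lug (a point): Centre of the hole (13 mm wide, in a 24 x 30 x 6 mm steel lug) at the bar's free end, 220 mm from the hinge axis; the lug has 2 mm of free play either way along the bar, and the pin's tapered nose draws it into line.
- fork_rim (a point): Centre of the rim of the recess round the seat, on the fork's hole axis, 10 mm above its origin. The recess is 29 mm wide and 10 mm deep, so the 14 mm head stands 4 mm proud when seated and fingers holding it low meet the rim first. The sprung ball resists the last 12 mm of the pin's travel with 3 to 8 N, then keeps the pin from sliding out.
- pin: Locking pin: red cylindrical head 24 mm across and 14 mm tall; steel shank 10 mm thick and 40 mm long, its last 8 mm tapering to 5 mm. Origin: on the axis at the underside of the head; z along the axis from nose to head. 70 g. It starts upright in the parking block, the head resting on the block's top.
- park: Blue parking block, 70 x 70 x 60 mm tall, fixed to the bench, with one hole in the middle of its top. Origin: centre of the underside. Stands left or right of the stand.
- jar: Bystander: amber glass jar with a black lid, 60 mm across, 85 mm tall; origin: centre of its underside.
- drop_green: Bystander: small white dropper bottle with a green cap, 24 mm across, 64 mm tall, near the parking block; origin: centre of its underside.
- drop_white: Bystander: small white dropper bottle with a white cap, 24 mm across, 64 mm tall; origin: centre of its underside.
- wash: Bystander: white wash bottle, 70 mm across, 185 mm tall with its spout; origin: centre of its underside.
- beaker: Bystander: glass beaker, 70 mm across, 85 mm tall; origin: centre of its underside.

How it is judged:
By the outcome, as a careful person would: the job done as asked, in the order asked, and still so for the second after the job is handed in, with the robot touching nothing.
It also fails if it takes over 67 s, if anything falls off the work surface, if the arm or the gripper's body presses on something with over 40 N, if the wrist force passes 120 N, or if a joint passes its speed limit or range.

## Robot

A 7-joint arm with a two-finger parallel gripper is mounted at the origin on the work surface. World frame = base frame: x ahead of the robot, y to its left, z up, the work surface at z = 0. Lengths are in mm, angles in rad, forces in N, time in s.
With the tool pointing down it reaches from about 400 to 850 mm from the base axis. Payload 6.9 kg.
Tool frame: the origin (TCP) lies between the finger pads; the fingertips stand 17 mm ahead of it and the grasp point (between the pads) lies 2 mm behind it; z points along the fingers, y is the line along which they close (so a half turn about z gives the same grasp; the last joint's range is limited). The gripper opens to 85 mm and grips with 20 to 120 N. Pads are 22 mm wide; open, the fingers measure 114 mm over their backs; the gripper's body (76 mm by 85 mm) begins 54 mm behind the grasp point. The pads swing forward as they close: fully open they stand 13 mm farther back than shut.
Start: joints at [1.433, 0.507, -0.238, 1.5, 0.126, 1.149, -0.155], TCP at [150.234, -606.664, 225.475] pointing down, gripper open.
Joint ranges: [-3.08, 3.08], [-0.24, 2.05], [-1.43, 1.35], [0, 2.5], [-1.52, 4.66], [0.17, 1.96], [-2.89, 2.89]. Speed limits (rad/s): [2.39, 2.39, 3.14, 3.14, 3.14, 3.14, 3.14].

## Interface

Orientations are given as [roll, pitch, yaw] about the fixed x, y, z axes, in that order (R = Rz(yaw) Ry(pitch) Rx(roll)).
In Python, from plant import r gives the robot as it stands. The module is installed in compiled form; this text tells all that it offers.
- The arm moves only by the tool arm_command, never from a script. Its argument "steps" is a list of rows, each an object of numbers: "x", "y", "z": the shift along the tool's x, y, z in units of 0.8 m (1.0 is 0.8 m); "yaw": the turn about the tool's z in units of 2 pi rad (1.0 is 2 pi rad); "fingers": the opening, from 0 (shut) to 1 (fully open). A call has 1 to 5 rows; each row is the pose to reach, as a shift and turn from the pose commanded when the call began, along the tool's axes at that moment, turning the shorter way round; what a row does not reach only later rows make up. A row lasts 1/12 s, in which the tool goes at most 41.7 mm and 7.16 degrees, less where a joint would pass 70% of its speed; a pose out of reach is approached as far as the arm can. A call with a number of a shift or a turn outside -1 to 1 is refused whole. A call with a gripper value outside its range is refused whole. The fingers move at their own pace and stop on an object; "grip_force" is the grip in N (left out, the last holds). Time passes only in rows, so rows that repeat a pose let the fingers close. It gives the time, the measured TCP pose, the force, the opening and the grip force at its end, in the units of the state.
- r.get_obs(): the state, without advancing time (a new reading comes with each control period).
- r.snapshot(name): name is "scene" or "top" or "wrist"; returns the picture (420x560x3 uint8, red, green, blue); there is no depth.
- r.calibration(name): a dict with "intrinsics" (3x3 intrinsics, pixels), "position" and "attitude" of the camera in the world; the wrist camera has in their place "tool_from_camera" (4x4, takes a point from camera to tool coordinates, whose origin is the TCP and whose axes are the flange's). Camera axes: x right, y up, looking along -z (the intrinsics and any distortion apply to the point x, -y, -z); pixel columns grow to the right and rows downward; lengths in mm; the calibration is good to about 2 mm. A picture is of the moment at which its call begins: read the wrist's pose just before it. calibration takes no time and is no camera call.
- r.finish_job(): hands the job in; it is judged then, once.
The state is a dict: "time": time; "joint_pos": joint angles; "joint_velocities": joint speeds; "joint_torque": joint torques, N m; "ee_pos": TCP position; "orientation": TCP orientation; "ft_force": force on the tool from outside, world axes, zero at the start; "wrist_torque": the same for the moment, N m; "grip_width": finger opening in mm; "finger_force": force on a finger pad.
Only numpy, scipy, OpenCV 4.12 (cv2) and the standard library are available. Lean on these libraries where they do the work, as an engineer would, in place of code of your own. Each camera call takes 0.05 s, during which the arm holds its last target. There are 200 camera calls.

## Working session

There is one attempt and no reset: what is moved stays moved. The work goes in short steps, Python scripts to look and compute and a tool call to move; the robot and the scene stay as the last step left them, time stands still between calls to the robot, and variables do not carry over. Pictures are saved under pics/ and viewed, at most 10 in all, crops included, and the job is handed in when it is done.

Besides the shell and the picture viewer there is one more tool, called after ">>>" as name(argument=value, ...) on one line, values as JSON. arm_command: Moves the arm, as the interface text tells. Its arguments: {"type":"object","properties":{"steps":{"type":"array","items":{"type":"object","properties":{"x":{"type":"number"},"y":{"type":"number"},"z":{"type":"number"},"yaw":{"type":"number"},"fingers":{"type":"number"}}}},"grip_force":{"type":"number"}},"required":["steps"]}

```bash
mkdir -p pics
python3 - <<'E'
from plant import r
import cv2,numpy as np
np.set_printoptions(suppress=True,precision=4)
o=r.get_obs()
for k,v in o.items(): print(k,np.round(v,3))
for n in ("scene","top","wrist"):
    print(n,{k:(np.round(v,4).tolist() if not isinstance(v,str) else v) for k,v in r.calibration(n).items()})
a=r.snapshot("scene");b=r.snapshot("top")
cv2.imwrite("pics/scene0.png",a[:,:,::-1]);cv2.imwrite("pics/top0.png",b[:,:,::-1])
E
```

```text
time 0.0
joint_pos [ 1.433  0.508 -0.238  1.501  0.126  1.149 -0.155]
joint_velocities [ 0.     0.001  0.001 -0.001 -0.    -0.    -0.001]
joint_torque [ -0.001 -62.06   -2.188 -24.965   0.012   0.012   0.   ]
ee_pos [ 150.08  -606.176  224.621]
orientation [-3.14   0.     0.243]
ft_force [ 0.642 -0.588  0.989]
wrist_torque [ 0.001 -0.019 -0.044]
finger_force 0.0
grip_width 85.257
scene {'intrinsics': [[473.6977, 0.0, 281.5917], [0.0, 473.6977, 206.4214], [0.0, 0.0, 1.0]], 'position': [1099.3114, 854.4212, 738.2122], 'attitude': [1.0032, 0.0098, 2.5881]}
top {'intrinsics': [[461.3678, 0.0, 283.6057], [0.0, 461.3678, 206.1805], [0.0, 0.0, 1.0]], 'position': [452.9485, 9.004, 1319.2903], 'attitude': [0.1025, -0.0118, -1.5793]}
wrist {'intrinsics': [[325.4329, 0.0, 275.2398], [0.0, 325.4329, 214.1673], [0.0, 0.0, 1.0]], 'tool_from_camera': [[0.0002, 0.9499, 0.3126, 79.3689], [1.0, 0.0, -0.0006, -0.1881], [-0.0006, 0.3126, -0.9499, -149.4453], [0.0, 0.0, 0.0, 1.0]]}
```

View pics/scene0.png

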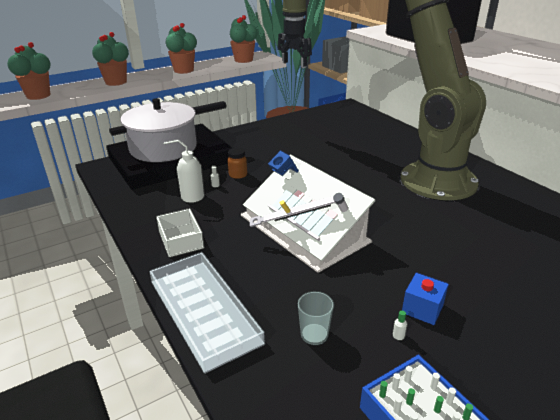

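View pics/top0.png

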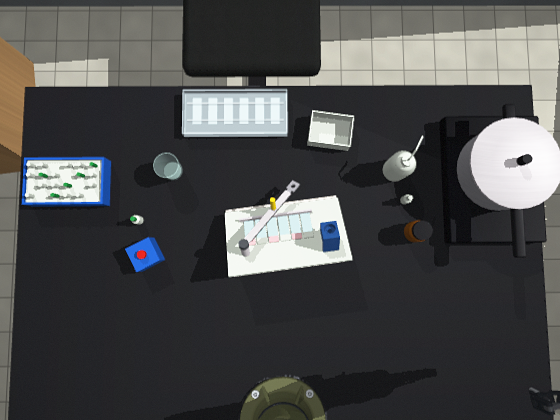

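The overhead view shows the pin head at (141,254), the fork at (331,230), the hinge at (244,244), the post at (272,203) and the lug at (293,187). The scene view shows the pin head at (428,285), the fork at (281,160), the hinge at (339,199), the post at (285,206) and the lug at (256,220).

```bash
cat > h.py <<'E'
import numpy as np,cv2
from scipy.spatial.transform import Rotation as Ro
from plant import r
np.set_printoptions(suppress=True,precision=2)
def cam(n,o=None):
    c=r.calibration(n);K=np.array(c["intrinsics"])
    if n=="wrist":
        o=o or r.get_obs();T=np.eye(4);T[:3,:3]=Ro.from_euler("xyz",o["orientation"]).as_matrix();T[:3,3]=o["ee_pos"]
        M=T@np.array(c["tool_from_camera"])
    else:
        M=np.eye(4);M[:3,:3]=Ro.from_euler("xyz",c["attitude"]).as_matrix();M[:3,3]=c["position"]
    return K,M
def ray(C,px):
    K,M=C;d=np.linalg.inv(K)@[px[0],px[1],1];d=M[:3,:3]@(d*[1,-1,-1]);return M[:3,3],d/np.linalg.norm(d)
def proj(C,P):
    K,M=C;q=(np.atleast_2d(P)-M[:3,3])@M[:3,:3]*[1,-1,-1];q=q@K.T;return q[:,:2]/q[:,2:]
def tri(*obs):
    A=np.zeros((3,3));b=np.zeros(3);R=[ray(C,p) for C,p in obs]
    for o,d in R: Q=np.eye(3)-np.outer(d,d);A+=Q;b+=Q@o
    x=np.linalg.solve(A,b);return x,max(np.linalg.norm((np.eye(3)-np.outer(d,d))@(x-o)) for o,d in R)
def shoot(name):
    o=r.get_obs();C=cam("wrist",o);a=r.snapshot("wrist");cv2.imwrite(f"pics/{name}.png",a[:,:,::-1]);np.savez(f"pics/{name}.npz",K=C[0],M=C[1]);return o
def load(name): z=np.load(f"pics/{name}.npz");return z["K"],z["M"]
def go(target,yaw=None,o=None):
    "shift in tool units from present pose"
    o=o or r.get_obs();R=Ro.from_euler("xyz",o["orientation"]).as_matrix()
    print("shift units",np.round(R.T@(np.array(target)-o["ee_pos"])/800,4), "yaw now",o["orientation"][2])
E
python3 - <<'E'
from h import *
t,s=cam("top"),cam("scene")
for n,a,b in [("pin",(141,254),(428,285)),("fork",(331,230),(281,159)),("hinge",(244,244),(339,198)),("post",(272,203),(285,206)),("lug",(293,187),(256,220))]:
    print(n,*tri((t,a),(s,b)))
E
```

```text
pin [454.81 378.21  66.8 ] 0.41856903256735517
fork [ 508.13 -122.35  161.82] 3.3257978000466655
hinge [477.    96.41 141.22] 1.350081963603222
post [584.58  24.44 116.73] 0.6586297284182557
lug [635.2  -33.33  60.75] 0.002168715248977906
```

>>> arm_command(steps=[{"x": 0.159,"y": -0.149,"z": -0.03},{"x": 0.159,"y": -0.149,"z": -0.03},{"x": 0.159,"y": -0.149,"z": -0.03},{"x": 0.159,"y": -0.149,"z": -0.03},{"x": 0.159,"y": -0.149,"z": -0.03}])

```text
invalid input
```

>>> arm_command(steps=[{"x": 0.159,"y": -0.149,"z": -0.03},{"x": 0.159,"y": -0.149,"z": -0.03},{"x": 0.159,"y": -0.149,"z": -0.03},{"x": 0.159,"y": -0.149,"z": -0.03},{"x": 0.159,"y": -0.149,"z": -0.03}])

```text
invalid input
```

>>> arm_command(steps=[{"x": 0.159,"y": -0.149,"z": -0.02},{"x": 0.159,"y": -0.149,"z": -0.02},{"x": 0.159,"y": -0.149,"z": -0.02},{"x": 0.159,"y": -0.149,"z": -0.02},{"x": 0.159,"y": -0.149,"z": -0.02}])

```text
invalid input
```

>>> arm_command(steps=[{"x": 0.159,"y": -0.149,"z": -0.02,"yaw": 0.016},{"x": 0.159,"y": -0.149,"z": -0.02,"yaw": 0.016},{"x": 0.159,"y": -0.149,"z": -0.02,"yaw": 0.016},{"x": 0.159,"y": -0.149,"z": -0.02,"yaw": 0.016},{"x": 0.159,"y": -0.149,"z": -0.02,"yaw": 0.016}])

```text
invalid input
```

>>> arm_command(steps=[{"x": 0.159,"y": -0.149,"z": -0.03,"yaw": 0,"fingers": 1},{"x": 0.159,"y": -0.149,"z": -0.03,"yaw": 0,"fingers": 1},{"x": 0.159,"y": -0.149,"z": -0.03,"yaw": 0,"fingers": 1},{"x": 0.159,"y": -0.149,"z": -0.03,"yaw": 0,"fingers": 1},{"x": 0.159,"y": -0.149,"z": -0.03,"yaw": 0,"fingers": 1}])

```text
time: 0.52
ee_pos: [249.8, -454.5, 250.5]
orientation: [-3.14, -0.003, 0.25]
ft_force: [0.3, 0.1, -0.3]
grip_width: 85.1
finger_force: 0.0
```

>>> arm_command(steps=[{"x": 0.159,"y": -0.149,"z": -0.03,"yaw": 0,"fingers": 1},{"x": 0.159,"y": -0.149,"z": -0.03,"yaw": 0,"fingers": 1},{"x": 0.159,"y": -0.149,"z": -0.03,"yaw": 0,"fingers": 1},{"x": 0.159,"y": -0.149,"z": -0.03,"yaw": 0,"fingers": 1},{"x": 0.159,"y": -0.149,"z": -0.03,"yaw": 0,"fingers": 1}])

```text
time: 0.93
ee_pos: [343.8, -308.1, 274.6]
orientation: [-3.141, -0.003, 0.251]
ft_force: [0.1, -0.6, -0.1]
grip_width: 85.3
finger_force: 0.0
```

>>> arm_command(steps=[{"x": 0.159,"y": -0.149,"z": -0.02,"yaw": 0,"fingers": 1},{"x": 0.159,"y": -0.149,"z": -0.02,"yaw": 0,"fingers": 1},{"x": 0.159,"y": -0.149,"z": -0.02,"yaw": 0,"fingers": 1},{"x": 0.159,"y": -0.149,"z": -0.02,"yaw": 0,"fingers": 1},{"x": 0.159,"y": -0.149,"z": -0.02,"yaw": 0,"fingers": 1}])

```text
time: 1.35
ee_pos: [438.2, -161.2, 290.4]
orientation: [-3.14, -0.004, 0.251]
ft_force: [-0.3, 0.3, 0.0]
grip_width: 85.3
finger_force: 0.0
```

>>> arm_command(steps=[{"x": 0.159,"y": -0.149,"z": -0.02,"yaw": 0.016,"fingers": 0.5},{"x": 0.159,"y": -0.149,"z": -0.02,"yaw": 0.016,"fingers": 0.5},{"x": 0.159,"y": -0.149,"z": -0.02,"yaw": 0.016,"fingers": 0.5},{"x": 0.159,"y": -0.149,"z": -0.02,"yaw": 0.016,"fingers": 0.5},{"x": 0.159,"y": -0.149,"z": -0.02,"yaw": 0.016,"fingers": 0.5}])

```text
time: 1.77
ee_pos: [532.0, -14.8, 305.8]
orientation: [-3.138, -0.003, 0.15]
ft_force: [0.2, -0.4, -0.2]
grip_width: 43.1
finger_force: 0.0
```

Run:
```python
from h import *
o=shoot("w1");print(o["time"],o["ee_pos"],o["orientation"],o["joint_velocities"])
```

```text
1.7667 [531.97 -14.78 305.8 ] [-3.14 -0.    0.15] [-0.17  0.08  0.03 -0.11  0.06  0.09 -0.13]
```

View pics/w1.png

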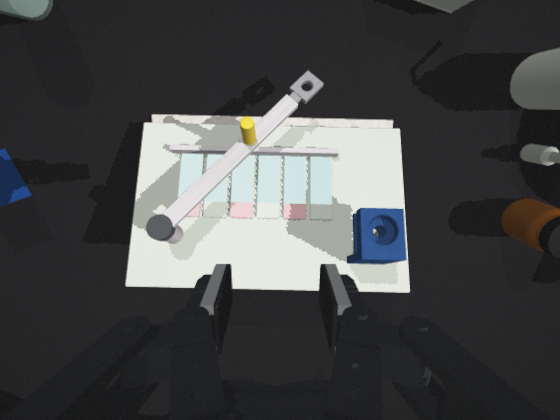

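The wrist view shows the fork recess centre near (382,231), the hinge cap at (160,228), the post top at (247,124) and the lug hole at (307,86). I'll take a second view from above the fork.

>>> arm_command(steps=[{"x": 0.0,"y": 0.13,"z": 0.03,"yaw": 0,"fingers": 0.5},{"x": 0.0,"y": 0.13,"z": 0.03,"yaw": 0,"fingers": 0.5},{"x": 0.0,"y": 0.13,"z": 0.03,"yaw": 0,"fingers": 0.5},{"x": 0.0,"y": 0.13,"z": 0.03,"yaw": 0,"fingers": 0.5},{"x": 0.0,"y": 0.13,"z": 0.03,"yaw": 0,"fingers": 0.5}])

```text
time: 2.23
ee_pos: [543.3, -127.3, 280.4]
orientation: [-3.141, 0.002, 0.138]
ft_force: [-0.6, -0.4, -0.3]
grip_width: 42.7
finger_force: 0.0
```

Run:
```python
from h import *
o=shoot("w2");print(o["time"],o["ee_pos"],o["orientation"])
a=cv2.imread("pics/w1.png");b=cv2.imread("pics/w2.png")
K=load("w2")
p=proj(K,[[510,-122,165],[477,96,160],[584,24,140]]);print(p)
c1=cv2.resize(a[190:280,335:425],None,fx=4.4,fy=4.4,interpolation=cv2.INTER_CUBIC)
x,y=p[0].astype(int);print("origin2",x-45,y-45)
c2=cv2.resize(b[y-45:y+45,x-45:x+45],None,fx=4.4,fy=4.4,interpolation=cv2.INTER_CUBIC)
cv2.imwrite("pics/c1.png",np.hstack([c1,c2]))
```

```text
2.2333 [ 543.27 -127.26  280.35] [-3.14  0.    0.14]
[[264.08 240.24]
 [ 18.53 240.82]
 [108.01 128.87]]
origin2 219 195
```

View pics/c1.png

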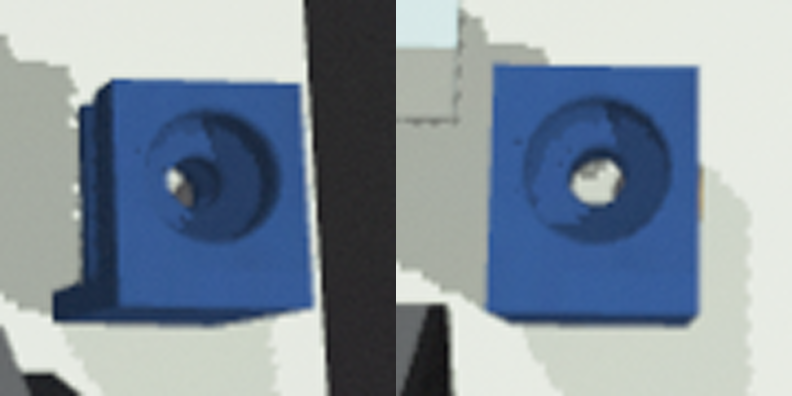

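View pics/w2.png

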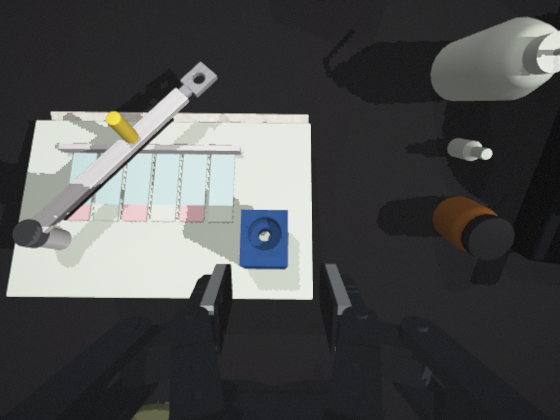

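Recess rim circle centres are (382.9,229.4) in w1 and (264.3,233.3) in w2. Post top is at (247,120) and (115,118), and the deck corners and lug hole are also visible in both.

Run:
```python
from h import *
A,B=load("w1"),load("w2")
D={}
for n,a,b in [("rim",(382.9,229.4),(264.3,233.3)),("hinge",(159.5,227),(28,233)),("post",(247.5,120),(114.5,118)),("lug",(307,86),(199.5,79)),
 ("ul",(129,287),(8.5,297)),("ur",(410,292),(313,298.5)),("ll",(145,122),(37,121)),("lr",(402,128),(311,125))]:
    D[n],e=tri((A,a),(B,b));print(n,D[n],e)
for p,q in (("ul","ur"),("ll","lr"),("ur","lr"),("ul","ll")):
    d=D[q]-D[p];L=np.linalg.norm(d);print(p,q,L,d/L)
```

```text
rim [ 515.66 -121.38  162.43] 0.14055090834887862
hinge [479.82  95.85 148.04] 0.007199803979300463
post [594.18  22.01 132.3 ] 1.0702043521313667
lug [638.34 -34.07  61.84] 0.24325360348985173
ul [400.43 129.07 139.55] 0.1773316561250924
ur [ 437.88 -181.97  133.44] 0.16280622848356163
ll [568.9  154.55  38.2 ] 0.7075905772124644
lr [ 608.85 -159.68   42.28] 1.2513683352426141
ul ur 313.34001321741397 [ 0.12 -0.99 -0.02]
ll lr 316.7905053672006 [ 0.13 -0.99  0.01]
ur lr 195.0273465579762 [ 0.88  0.11 -0.47]
ul ll 198.25336543435807 [ 0.85  0.13 -0.51]
```

```bash
cat >> h.py <<'E'
psi=0.125;c,s=np.cos(psi),np.sin(psi);h=np.sqrt(.75)
RF=np.array([[c*h,s*h,-.5],[-s,c,0],[.5*c,.5*s,h]]).T
RIM=np.array([515.7,-121.4,163.2]);F=RIM-10*RF[:,2]
def W(p): return F+RF@np.array(p)
def inF(p): return RF.T@(np.array(p)-F)
E
python3 - <<'E'
from h import *
for n,p in dict(hinge=[479.82,95.85,148.04],post=[594.18,22.01,132.3],lug=[638.34,-34.07,61.84]).items():
    f=inF(p);print(n,f,"r",np.hypot(f[0],f[1]-220),"ang",np.arctan2(f[0],220-f[1]))
A,B=load("w1"),load("w2")
for q in (.6,.65,.7,.75):
    for rr,z in ((130,32),(220,-8)):
        P=W([rr*np.sin(q),220-rr*np.cos(q),z]);print(q,rr,P,proj(A,P),proj(B,P))
E
```

```text
hinge [  0.21 220.03  -7.39] r 0.2081844627020538 ang 1.7070229915647743
post [ 98.37 132.51  31.11] r 131.64979705419228 ang 0.8438486377508876
lug [165.49  71.36 -11.49] r 222.44364171381238 ang 0.8389815188289441
0.6 130 [575.64  -0.28 145.55] [[267.48 145.74]] [[133.74 143.28]]
0.6 220 [608.72 -70.98  85.5 ] [[337.36 119.06]] [[228.96 113.67]]
0.65 130 [579.69   4.07 142.92] [[263.59 140.4 ]] [[129.93 137.5 ]]
0.65 220 [615.58 -63.64  81.04] [[331.37 111.45]] [[222.97 105.53]]
0.7 130 [583.54   8.64 140.38] [[259.45 135.28]] [[125.81 131.96]]
0.7 220 [622.1  -55.89  76.75] [[325.04 104.17]] [[216.61  97.77]]
0.75 130 [587.19  13.45 137.95] [[255.07 130.39]] [[121.41 126.68]]
0.75 220 [628.27 -47.76  72.63] [[318.4   97.24]] [[209.88  90.39]]
```

Run:
```python
from h import *
G=W([96.8,133.2,21])-[0,0,2];o=r.get_obs();print(o["time"],o["ee_pos"],G);go(G+[0,0,60],o=o);go(G,o=o)
# arc in tool axes at yaw psi
T=np.array([[c,s,0],[s,-c,0],[0,0,-1]])
p0=None
for q in (.84,.75,.65,.55,.45,.35,.25,.15,.05,0,-.03):
    p=W([130*np.sin(q),220-130*np.cos(q),21]);p0=p if p0 is None else p0
    print(q,np.round(T@(p-p0)/800,4))
```

```text
2.2833 [ 543.61 -125.25  281.01] [587.73  21.9  122.33]
shift units [ 0.08 -0.17  0.12] yaw now 0.14078784945166878
shift units [ 0.08 -0.17  0.2 ] yaw now 0.14078784945166878
0.84 [0. 0. 0.]
0.75 [-0.01  0.01 -0.01]
0.65 [-0.02  0.02 -0.01]
0.55 [-0.03  0.03 -0.02]
0.45 [-0.04  0.04 -0.03]
0.35 [-0.06  0.04 -0.03]
0.25 [-0.07  0.05 -0.04]
0.15 [-0.08  0.05 -0.05]
0.05 [-0.1   0.05 -0.06]
0 [-0.1   0.05 -0.06]
-0.03 [-0.11  0.05 -0.06]
```

>>> arm_command(steps=[{"x": 0.08,"y": -0.174,"z": 0.1,"yaw": 0.0025,"fingers": 0.5},{"x": 0.08,"y": -0.174,"z": 0.1,"yaw": 0.0025,"fingers": 0.5},{"x": 0.08,"y": -0.174,"z": 0.1,"yaw": 0.0025,"fingers": 0.5},{"x": 0.08,"y": -0.174,"z": 0.1,"yaw": 0.0025,"fingers": 0.5},{"x": 0.08,"y": -0.174,"z": 0.1,"yaw": 0.0025,"fingers": 0.5}])

```text
time: 2.7
ee_pos: [586.7, 32.0, 199.2]
orientation: [-3.136, 0.002, 0.137]
ft_force: [-0.8, 0.9, 0.6]
grip_width: 42.1
finger_force: 0.0
```

>>> arm_command(steps=[{"x": 0,"y": 0,"z": 0,"yaw": 0,"fingers": 0.5},{"x": 0,"y": 0,"z": 0,"yaw": 0,"fingers": 0.5},{"x": 0,"y": 0,"z": 0,"yaw": 0,"fingers": 0.5}])

```text
time: 2.95
ee_pos: [587.9, 21.1, 202.4]
orientation: [3.14, -0.001, 0.125]
ft_force: [0.4, -0.3, 0.8]
grip_width: 42.8
finger_force: 0.0
```

```bash
sed -i 's/precision=2/precision=4/' h.py
python3 - <<'E'
from h import *
G=W([96.8,133.2,21])-[0,0,2];o=shoot("w3");print(o["time"],o["ee_pos"],G);go(G,o=o)
print(proj(load("w3"),[W([96.8,133.2,31]),RIM]))
T=np.array([[c,s,0],[s,-c,0],[0,0,-1]])
p0=None
for q in np.r_[np.linspace(.84,0,11),-.03]:
    p=W([130*np.sin(q),220-130*np.cos(q),21]);p0=p if p0 is None else p0
    print(round(q,3),T@(p-p0)/800)
E
```

```text
2.95 [587.9322  21.0781 202.3831] [587.7276  21.8981 122.3263]
shift units [-0.0002 -0.0012  0.1001] yaw now 0.12542590851944624
[[273.8746 217.5254]
 [460.6329 356.3953]]
0.84 [0. 0. 0.]
0.756 [-0.0083  0.0098 -0.0048]
0.672 [-0.0172  0.0187 -0.0099]
0.588 [-0.0267  0.0267 -0.0154]
0.504 [-0.0368  0.0338 -0.0213]
0.42 [-0.0474  0.0399 -0.0274]
0.336 [-0.0584  0.045  -0.0337]
0.252 [-0.0697  0.0489 -0.0402]
0.168 [-0.0813  0.0517 -0.0469]
0.084 [-0.093   0.0535 -0.0537]
0.0 [-0.1048  0.054  -0.0605]
-0.03 [-0.109   0.054  -0.0629]
```

View pics/w3.png

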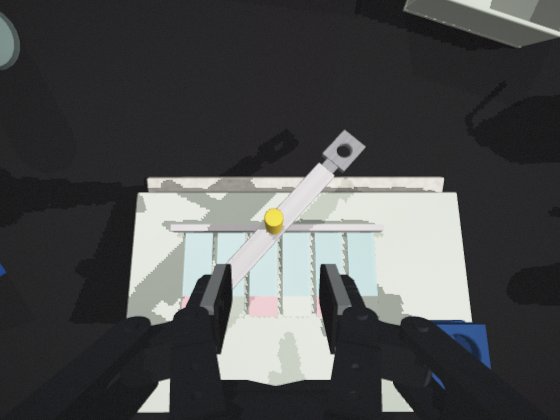

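The post top shows at (274,216), against a predicted (273.9,217.5), so the geometry holds. I'll descend and grip it.

>>> arm_command(steps=[{"x": 0,"y": -0.001,"z": 0.04,"yaw": 0,"fingers": 0.5},{"x": 0,"y": -0.001,"z": 0.08,"yaw": 0,"fingers": 0.5},{"x": 0,"y": -0.001,"z": 0.1,"yaw": 0,"fingers": 0.5},{"x": 0,"y": -0.001,"z": 0.1,"yaw": 0,"fingers": 0.5},{"x": 0,"y": -0.001,"z": 0.1,"yaw": 0,"fingers": 0.3}])

```text
time: 3.42
ee_pos: [587.7, 21.8, 121.9]
orientation: [3.141, 0.0, 0.125]
ft_force: [0.2, 0.3, 0.6]
grip_width: 31.8
finger_force: 0.0
```

>>> arm_command(grip_force=20, steps=[{"x": 0,"y": 0,"z": 0,"yaw": 0,"fingers": 0.1},{"x": 0,"y": 0,"z": 0,"yaw": 0,"fingers": 0},{"x": 0,"y": 0,"z": 0,"yaw": 0,"fingers": 0},{"x": 0,"y": 0,"z": 0,"yaw": 0,"fingers": 0},{"x": 0,"y": 0,"z": 0,"yaw": 0,"fingers": 0}])

```text
time: 3.83
ee_pos: [589.3, 23.3, 123.0]
orientation: [3.141, -0.004, 0.126]
ft_force: [2.8, -0.1, 5.6]
grip_width: 11.7
finger_force: 19.9
```

>>> arm_command(steps=[{"x": -0.0042,"y": 0.005,"z": -0.0024,"yaw": 0,"fingers": 0},{"x": -0.0083,"y": 0.0098,"z": -0.0048,"yaw": 0,"fingers": 0},{"x": -0.0172,"y": 0.0187,"z": -0.0099,"yaw": 0,"fingers": 0},{"x": -0.0267,"y": 0.0267,"z": -0.0154,"yaw": 0,"fingers": 0},{"x": -0.0368,"y": 0.0338,"z": -0.0213,"yaw": 0,"fingers": 0}])

```text
time: 4.25
ee_pos: [563.3, -6.4, 139.6]
orientation: [-3.14, -0.004, 0.128]
ft_force: [4.1, 3.5, 1.9]
grip_width: 11.6
finger_force: 19.5
```

>>> arm_command(steps=[{"x": -0.0106,"y": 0.0061,"z": -0.0061,"yaw": 0,"fingers": 0},{"x": -0.0216,"y": 0.0112,"z": -0.0124,"yaw": 0,"fingers": 0},{"x": -0.0329,"y": 0.0151,"z": -0.0189,"yaw": 0,"fingers": 0},{"x": -0.0445,"y": 0.0179,"z": -0.0256,"yaw": 0,"fingers": 0},{"x": -0.0504,"y": 0.0189,"z": -0.029,"yaw": 0,"fingers": 0}])

```text
time: 4.67
ee_pos: [524.4, -27.4, 163.1]
orientation: [3.141, -0.003, 0.127]
ft_force: [4.9, 1.9, 4.2]
grip_width: 10.8
finger_force: 20.0
```

>>> arm_command(steps=[{"x": -0.0058,"y": 0.0008,"z": -0.0034,"yaw": 0,"fingers": 0},{"x": -0.0117,"y": 0.0013,"z": -0.0068,"yaw": 0,"fingers": 0},{"x": -0.0176,"y": 0.0013,"z": -0.0102,"yaw": 0,"fingers": 0},{"x": -0.02,"y": 0.0013,"z": -0.0115,"yaw": 0,"fingers": 0},{"x": -0.021,"y": 0.0013,"z": -0.012,"yaw": 0,"fingers": 0}])

```text
time: 5.08
ee_pos: [506.0, -30.9, 170.9]
orientation: [3.141, 0.002, 0.126]
ft_force: [0.1, 0.2, -0.9]
grip_width: -0.1
finger_force: 0.0
```

The grip slipped near the end of the swing. I'll rise and look.

>>> arm_command(steps=[{"x": 0,"y": 0,"z": -0.05,"yaw": 0,"fingers": 0},{"x": 0,"y": 0,"z": -0.1,"yaw": 0,"fingers": 0},{"x": 0,"y": 0,"z": -0.12,"yaw": 0,"fingers": 0},{"x": 0,"y": 0,"z": -0.12,"yaw": 0,"fingers": 0},{"x": 0,"y": 0,"z": -0.12,"yaw": 0,"fingers": 0}])

```text
time: 5.5
ee_pos: [507.3, -30.7, 267.7]
orientation: [3.141, -0.001, 0.126]
ft_force: [-0.2, 0.6, -0.1]
grip_width: 0.1
finger_force: 0.0
```

Run:
```python
from h import *
o=shoot("w4");print(o["time"],o["ee_pos"],o["orientation"])
C=load("w4");a=cv2.imread("pics/w4.png")
print(proj(C,[RIM]),[ (q,proj(C,W([130*np.sin(q),220-130*np.cos(q),31]))[0]) for q in (0,.1,.2,.3)])
```

```text
5.5 [507.3482 -30.714  267.6794] [ 3.1411 -0.0006  0.1263]
[[385.9762 212.9958]] [(0, array([276.4593, 207.0916])), (0.1, array([275.6099, 190.5688])), (0.2, array([273.1072, 174.5528])), (0.3, array([269.0258, 159.1777]))]
```

View pics/w4.png

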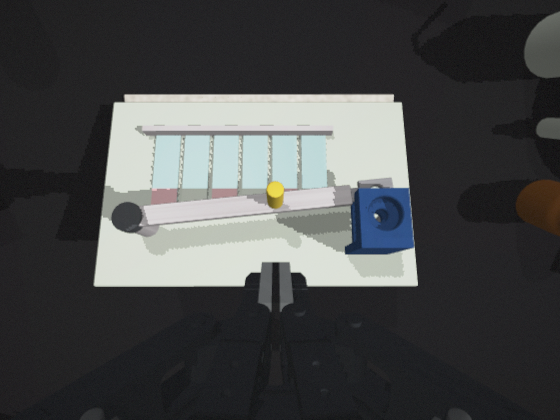

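The bar was left about 0.11 rad short, with the post top at (276,188). I'll push it home from the downhill side with the fingers shut.

Run:
```python
from h import *
o=r.get_obs();T=np.array([c,s,0])
for q,off in ((.11,32),(.11,18),(0,17),(0,12)):
    P=W([130*np.sin(q),220-130*np.cos(q),31])+T*off-[0,0,2];print(q,off,P);go(P,o=o)
```

```text
0.11 32 [558.8125 -24.4831 172.2509]
shift units [0.0657 0.0003 0.1179] yaw now 0.1263286405820523
0.11 18 [544.9217 -26.2285 172.2509]
shift units [0.0482 0.0003 0.1179] yaw now 0.1263286405820523
0 17 [531.7647 -28.6737 179.3865]
shift units [0.0315 0.0013 0.109 ] yaw now 0.1263286405820523
0 12 [526.8037 -29.297  179.3865]
shift units [0.0253 0.0013 0.109 ] yaw now 0.1263286405820523
```

>>> arm_command(steps=[{"x": 0.05,"y": 0,"z": 0,"yaw": 0,"fingers": 0},{"x": 0.066,"y": 0,"z": 0.03,"yaw": 0,"fingers": 0},{"x": 0.066,"y": 0,"z": 0.08,"yaw": 0,"fingers": 0},{"x": 0.066,"y": 0,"z": 0.118,"yaw": 0,"fingers": 0},{"x": 0.066,"y": 0,"z": 0.118,"yaw": 0,"fingers": 0}])

```text
time: 5.97
ee_pos: [555.0, -24.5, 165.5]
orientation: [-3.139, 0.013, 0.127]
ft_force: [-0.3, -0.3, -0.2]
grip_width: -0.1
finger_force: 0.0
```

>>> arm_command(steps=[{"x": -0.009,"y": 0,"z": 0,"yaw": 0,"fingers": 0},{"x": -0.018,"y": 0.0005,"z": 0,"yaw": 0,"fingers": 0},{"x": -0.024,"y": 0.001,"z": -0.003,"yaw": 0,"fingers": 0},{"x": -0.029,"y": 0.001,"z": -0.006,"yaw": 0,"fingers": 0},{"x": -0.034,"y": 0.001,"z": -0.009,"yaw": 0,"fingers": 0}])

```text
time: 6.38
ee_pos: [532.9, -28.4, 182.0]
orientation: [3.141, -0.003, 0.126]
ft_force: [0.2, 0.0, -0.2]
grip_width: -0.2
finger_force: 0.0
```

>>> arm_command(steps=[{"x": -0.002,"y": 0,"z": 0,"yaw": 0,"fingers": 0},{"x": -0.003,"y": 0,"z": 0,"yaw": 0,"fingers": 0},{"x": -0.003,"y": 0,"z": 0,"yaw": 0,"fingers": 0}])

```text
time: 6.63
ee_pos: [530.5, -28.6, 180.6]
orientation: [3.141, -0.001, 0.126]
ft_force: [0.6, 0.2, 0.1]
grip_width: -0.1
finger_force: 0.0
```

>>> arm_command(steps=[{"x": -0.002,"y": 0,"z": 0,"yaw": 0,"fingers": 0},{"x": -0.004,"y": 0,"z": 0,"yaw": 0,"fingers": 0},{"x": -0.006,"y": 0,"z": 0,"yaw": 0,"fingers": 0},{"x": -0.008,"y": 0,"z": 0,"yaw": 0,"fingers": 0},{"x": -0.008,"y": 0,"z": 0,"yaw": 0,"fingers": 0}])

```text
time: 7.05
ee_pos: [523.7, -29.3, 180.0]
orientation: [-3.142, 0.0, 0.127]
ft_force: [-0.2, 0.5, 0.2]
grip_width: -0.2
finger_force: 0.0
```

Run:
```python
from h import *
o=shoot("w5");print(o["time"],o["ee_pos"],o["orientation"])
C=load("w5")
a=cv2.imread("pics/w5.png");print(proj(C,[RIM,W([0,90,31]),W([14,91,31]),W([0,220,-7])]))
hsv=cv2.cvtColor(a,cv2.COLOR_BGR2HSV);m=cv2.inRange(hsv,(20,150,100),(35,255,255));ys,xs=np.nonzero(m);print(len(xs),xs.min(),xs.max(),ys.min(),ys.max())
x0=max(0,xs.min()-130)
cv2.imwrite("pics/c5.png",cv2.resize(a[150:400,60:460],None,fx=2,fy=2,interpolation=cv2.INTER_CUBIC))
```

```text
7.05 [523.7228 -29.2904 180.0027] [-3.1415  0.0005  0.1266]
[[430.861  286.5475]
 [275.9401 286.8873]
 [274.0608 259.6027]
 [ 69.6675 285.717 ]]
298 261 285 247 261
```

View pics/c5.png

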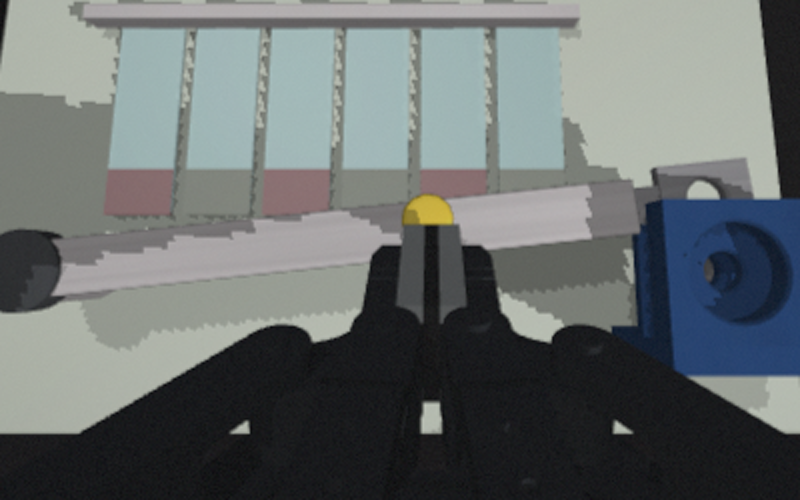

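Run:
```python
from h import *
c_=r.calibration("wrist");K=np.array(c_["intrinsics"]);T=np.array(c_["tool_from_camera"])
P=[[x,0,z] for z in (-15,0,17,30) for x in (11,0,-11)]
for p,q in zip(P,proj((K,T),P)): print(p,q,"crop5",(q-[60,150])*2)
C=load("w5");a=cv2.imread("pics/w5.png")
for q in (.05,.1,.15):print(q,proj(C,[W([130*np.sin(q),220-130*np.cos(q),31]),W([220*np.sin(q),220-220*np.cos(q),-8])]))
o=r.get_obs();print(o["joint_torque"],o["ft_force"])
```

```text
[11, 0, -15] [275.2343 264.1741] crop5 [430.4686 228.3482]
[0, 0, -15] [275.2305 285.3428] crop5 [430.4609 270.6856]
[-11, 0, -15] [275.2268 305.5781] crop5 [430.4536 311.1563]
[11, 0, 0] [275.2171 250.4695] crop5 [430.4342 200.939 ]
[0, 0, 0] [275.2139 270.1121] crop5 [430.4279 240.2241]
[-11, 0, 0] [275.2109 288.961 ] crop5 [430.4218 277.9221]
[11, 0, 17] [275.2009 237.5683] crop5 [430.4018 175.1366]
[0, 0, 17] [275.1983 255.7192] crop5 [430.3966 211.4384]
[-11, 0, 17] [275.1958 273.2003] crop5 [430.3917 246.4006]
[11, 0, 30] [275.1904 229.1683] crop5 [430.3807 158.3366]
[0, 0, 30] [275.1881 246.3192] crop5 [430.3762 192.6384]
[-11, 0, 30] [275.186  262.8765] crop5 [430.3719 225.7531]
0.05 [[275.6389 274.1114]
 [415.6094 268.5981]]
0.1 [[274.7244 261.5637]
 [412.8738 251.4586]]
0.15 [[273.2127 249.269 ]
 [409.3677 234.7601]]
[  0.0224 -50.9555  -4.5738 -21.675   -0.0015   0.0147   0.0079] [ 0.4406  0.3035 -0.8933]
```

By the wrist image the fingertips sit about 8 mm behind the TCP, not 17 mm ahead. That explains both the slip off the post's top corner and the missing contact now. I'll back off, go 25 mm lower and push again.

>>> arm_command(steps=[{"x": 0.04,"y": 0,"z": 0,"yaw": 0,"fingers": 0},{"x": 0.046,"y": 0,"z": 0,"yaw": 0,"fingers": 0},{"x": 0.046,"y": 0,"z": 0.02,"yaw": 0,"fingers": 0},{"x": 0.046,"y": 0,"z": 0.041,"yaw": 0,"fingers": 0},{"x": 0.046,"y": 0,"z": 0.041,"yaw": 0,"fingers": 0}])

```text
time: 7.52
ee_pos: [559.1, -24.8, 144.6]
orientation: [-3.141, 0.004, 0.127]
ft_force: [-1.0, -1.2, 0.4]
grip_width: 0.5
finger_force: 0.0
```

>>> arm_command(steps=[{"x": -0.008,"y": 0,"z": 0,"yaw": 0,"fingers": 0},{"x": -0.016,"y": 0,"z": 0,"yaw": 0,"fingers": 0},{"x": -0.021,"y": 0.001,"z": -0.002,"yaw": 0,"fingers": 0},{"x": -0.026,"y": 0.001,"z": -0.005,"yaw": 0,"fingers": 0},{"x": -0.031,"y": 0.001,"z": -0.008,"yaw": 0,"fingers": 0}])

```text
time: 7.93
ee_pos: [536.4, -28.9, 154.8]
orientation: [3.141, -0.002, 0.126]
ft_force: [2.7, -0.3, -2.0]
grip_width: 0.3
finger_force: 1.0
```

>>> arm_command(steps=[{"x": -0.002,"y": 0,"z": -0.001,"yaw": 0,"fingers": 0},{"x": -0.003,"y": 0,"z": -0.001,"yaw": 0,"fingers": 0},{"x": -0.004,"y": 0,"z": -0.001,"yaw": 0,"fingers": 0},{"x": -0.004,"y": 0,"z": -0.001,"yaw": 0,"fingers": 0}])

```text
time: 8.27
ee_pos: [534.0, -29.0, 155.2]
orientation: [3.141, -0.002, 0.126]
ft_force: [3.7, -1.6, 2.3]
grip_width: -0.3
finger_force: 1.8
```

Contact at last; I'll keep pushing in small steps until the stop shows in the force.

>>> arm_command(steps=[{"x": -0.002,"y": 0,"z": -0.001,"yaw": 0,"fingers": 0},{"x": -0.004,"y": 0,"z": -0.002,"yaw": 0,"fingers": 0},{"x": -0.005,"y": 0,"z": -0.003,"yaw": 0,"fingers": 0},{"x": -0.006,"y": 0,"z": -0.003,"yaw": 0,"fingers": 0},{"x": -0.006,"y": 0,"z": -0.003,"yaw": 0,"fingers": 0}])

```text
time: 8.68
ee_pos: [532.6, -29.1, 157.3]
orientation: [-3.141, -0.009, 0.127]
ft_force: [15.8, -0.0, -9.0]
grip_width: 0.0
finger_force: 7.8
```

Run:
```python
from h import *
C=cam("top");K=cam("top")
b=r.snapshot("top");o=r.get_obs();print(o["ee_pos"],o["ft_force"],o["time"])
cv2.imwrite("pics/t6.png",b[:,:,::-1])
```

```text
[532.5589 -29.0625 157.3153] [15.9216 -0.2408 -8.3433] 8.7333
```

The force rises to 16 N at the expected position, so the bar is at its stop. I'll retract and check numerically.

>>> arm_command(steps=[{"x": 0.03,"y": 0,"z": 0,"yaw": 0,"fingers": 0},{"x": 0.03,"y": 0,"z": -0.04,"yaw": 0,"fingers": 0},{"x": 0.03,"y": 0,"z": -0.09,"yaw": 0,"fingers": 0},{"x": 0.03,"y": 0,"z": -0.14,"yaw": 0,"fingers": 0.5},{"x": 0.03,"y": 0,"z": -0.14,"yaw": 0,"fingers": 0.5}])

```text
time: 9.15
ee_pos: [554.2, -25.2, 275.5]
orientation: [3.141, -0.008, 0.127]
ft_force: [0.6, 0.2, 0.3]
grip_width: 23.4
finger_force: 0.0
```

>>> arm_command(steps=[{"x": 0,"y": 0,"z": 0,"yaw": 0,"fingers": 0.5},{"x": 0,"y": 0,"z": 0,"yaw": 0,"fingers": 0.5},{"x": 0,"y": 0,"z": 0,"yaw": 0,"fingers": 0.5}])

```text
time: 9.4
ee_pos: [550.7, -26.7, 267.4]
orientation: [-3.141, 0.004, 0.127]
ft_force: [-0.0, -0.1, -0.1]
grip_width: 42.9
finger_force: 0.0
```

Run:
```python
from h import *
o=shoot("w6");print(o["time"],o["ee_pos"])
C=load("w6");a=cv2.imread("pics/w6.png")
print(proj(C,[RIM,W([0,90,31]),W([0,90,-9]),W([6,90,31])]))
m=cv2.inRange(cv2.cvtColor(a,cv2.COLOR_BGR2HSV),(20,150,60),(35,255,255));ys,xs=np.nonzero(m);print(len(xs),xs.min(),xs.max(),ys.min(),ys.max())
# through-hole brightness
x,y=proj(C,W([0,0,0]))[0].astype(int);print(x,y);print(a[y-8:y+9:2,x-8:x+9:2].sum(2))
P=np.array([454.8,378.2,74]);print("to above pin");go([454.8,378.2,250],o=o)
```

```text
9.4 [550.6958 -26.6548 267.3884]
[[379.1632 260.6561]
 [274.6822 258.8767]
 [274.7114 261.7598]
 [274.696  251.3398]]
219 266 281 250 267
375 261
[[278 282 280 265 258 267 222 204 196]
 [281 296 185 170 168 160 198 199 205]
 [266 549 489 136 154 178 144 184 201]
 [316 617 336 215 137 160 170 164 196]
 [337 562 240 272 127 152 179 143 198]
 [282 522 248 272 142 181 182 171 195]
 [279 316 272 272 171 201 164 184 199]
 [288 285 266 165 181 160 191 194 196]
 [282 284 275 250 197 204 200 195 200]]
to above pin
shift units [-0.0549 -0.5171  0.0222] yaw now 0.12664118094496501
```

>>> arm_command(steps=[{"x": -0.03,"y": -0.25,"z": 0,"yaw": 0,"fingers": 0.5},{"x": -0.03,"y": -0.25,"z": 0,"yaw": 0,"fingers": 0.5},{"x": -0.03,"y": -0.25,"z": 0,"yaw": 0,"fingers": 0.5},{"x": -0.03,"y": -0.25,"z": 0,"yaw": 0,"fingers": 0.5},{"x": -0.03,"y": -0.25,"z": 0,"yaw": 0,"fingers": 0.5}])

```text
time: 9.87
ee_pos: [501.0, 171.5, 267.9]
orientation: [-3.141, 0.002, 0.128]
ft_force: [0.2, 0.9, -0.3]
grip_width: 42.4
finger_force: 0.0
```

>>> arm_command(steps=[{"x": -0.025,"y": -0.16,"z": 0.05,"yaw": 0,"fingers": 0.5},{"x": -0.025,"y": -0.16,"z": 0.05,"yaw": 0,"fingers": 0.5},{"x": -0.025,"y": -0.16,"z": 0.05,"yaw": 0,"fingers": 0.5},{"x": -0.025,"y": -0.16,"z": 0.05,"yaw": 0,"fingers": 0.5},{"x": -0.025,"y": -0.16,"z": 0.05,"yaw": 0,"fingers": 0.5}])

```text
time: 10.28
ee_pos: [463.7, 296.9, 226.8]
orientation: [-3.141, 0.005, 0.134]
ft_force: [0.0, -0.5, -0.0]
grip_width: 42.7
finger_force: 0.0
```

>>> arm_command(steps=[{"x": 0,"y": 0,"z": 0,"yaw": 0,"fingers": 0.5},{"x": 0,"y": 0,"z": 0,"yaw": 0,"fingers": 0.5}])

```text
time: 10.45
ee_pos: [467.4, 291.8, 228.4]
orientation: [3.14, 0.001, 0.125]
ft_force: [0.7, -0.1, -0.1]
grip_width: 42.3
finger_force: 0.0
```

Run:
```python
from h import *
o=shoot("p1");print(o["time"],o["ee_pos"],o["orientation"],o["joint_velocities"]);print(proj(load("p1"),[454.8,378,74]))
```

```text
10.45 [467.4187 291.7569 228.3738] [3.1402 0.001  0.1251] [ 0.0183 -0.0113  0.0048 -0.0049 -0.0014 -0.0015 -0.0025]
[[184.5123 195.4726]]
```

>>> arm_command(steps=[{"x": 0,"y": -0.1,"z": 0,"yaw": 0,"fingers": 0.5},{"x": 0,"y": -0.1,"z": 0,"yaw": 0,"fingers": 0.5},{"x": 0,"y": -0.1,"z": 0,"yaw": 0,"fingers": 0.5},{"x": 0,"y": -0.1,"z": 0,"yaw": 0,"fingers": 0.5},{"x": 0,"y": -0.1,"z": 0,"yaw": 0,"fingers": 0.5}])

```text
time: 10.92
ee_pos: [457.7, 371.2, 228.8]
orientation: [3.14, -0.0, 0.125]
ft_force: [0.0, -0.3, 0.8]
grip_width: 42.3
finger_force: 0.0
```

>>> arm_command(steps=[{"x": 0,"y": 0,"z": 0,"yaw": 0,"fingers": 0.5},{"x": 0,"y": 0,"z": 0,"yaw": 0,"fingers": 0.5}])

```text
time: 11.08
ee_pos: [457.8, 370.8, 229.0]
orientation: [3.141, -0.0, 0.124]
ft_force: [0.4, 0.5, 0.3]
grip_width: 42.5
finger_force: 0.0
```

Run:
```python
from h import *
o=shoot("p2");print(o["time"],o["ee_pos"],o["orientation"])
obs=[]
for n in ("p1","p2"):
    a=cv2.imread(f"pics/{n}.png");hh=cv2.cvtColor(a,cv2.COLOR_BGR2HSV)
    m=cv2.inRange(hh,(0,150,60),(8,255,255))|cv2.inRange(hh,(172,150,60),(180,255,255))
    k,l,st,ce=cv2.connectedComponentsWithStats(m);print(n,st[1:],ce[1:])
a,b=cv2.imread("pics/p1.png"),cv2.imread("pics/p2.png")
cv2.imwrite("pics/cp.png",np.hstack([cv2.resize(x[100:400,130:430],(400,400)) for x in (a,b)]))
```

```text
11.0833 [457.8371 370.8204 229.0477] [ 3.1407 -0.0004  0.1238]
p1 [[175 182  26  25 501]] [[187.8403 194.2715]]
p2 [[258 183  24  25 465]] [[269.3892 194.9183]]
```

View pics/cp.png

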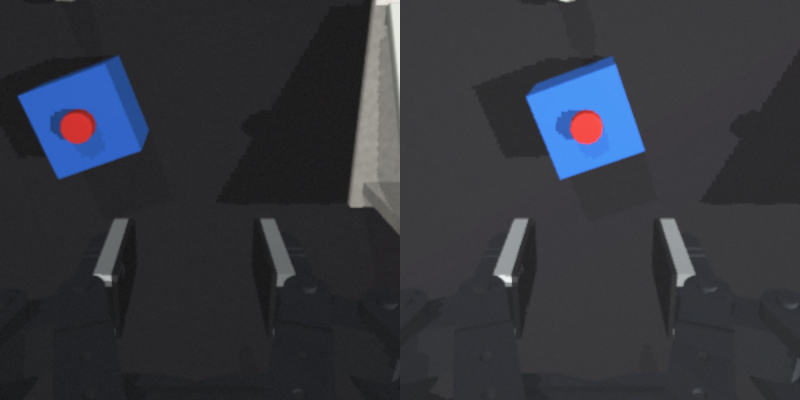

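The red head's top is at about (187,194) in p1 and (269.4,194.5) in p2, on the tilted blue block. The fingertips show at row 264 in both. I'll triangulate it.

Run:
```python
from h import *
A,B=load("p1"),load("p2");o=r.get_obs()
x,e=tri((A,(187.2,194.2)),(B,(269.4,194.5)));print(x,e)
for C,p in ((A,(187.2,194.2)),(B,(269.4,194.5))):
    q,d=ray(C,p);print(q+d*(74-q[2])/d[2])
go([454.5,375.6,100],o=o)
```

```text
[455.7582 376.0378  71.715 ] 0.04088695791365536
[456.392  375.4822  74.    ]
[456.4012 376.0785  74.    ]
shift units [-0.0033 -0.0062  0.1613] yaw now 0.12412129410655925
```

>>> arm_command(steps=[{"x": -0.001,"y": -0.0066,"z": 0.05,"yaw": 0,"fingers": 0.5},{"x": -0.001,"y": -0.0066,"z": 0.1,"yaw": 0,"fingers": 0.5},{"x": -0.001,"y": -0.0066,"z": 0.145,"yaw": 0,"fingers": 0.5},{"x": -0.001,"y": -0.0066,"z": 0.17,"yaw": 0,"fingers": 0.5},{"x": -0.001,"y": -0.0066,"z": 0.176,"yaw": 0,"fingers": 0.5}])

```text
time: 11.55
ee_pos: [454.3, 375.0, 84.4]
orientation: [3.138, 0.005, 0.125]
ft_force: [-0.2, -0.2, -0.4]
grip_width: 42.7
finger_force: 0.0
```

>>> arm_command(steps=[{"x": 0,"y": 0,"z": 0.004,"yaw": 0,"fingers": 0.5},{"x": 0,"y": 0,"z": 0.01,"yaw": 0,"fingers": 0.5},{"x": 0,"y": 0,"z": 0.01,"yaw": 0,"fingers": 0.5}])

```text
time: 11.8
ee_pos: [456.0, 378.1, 81.0]
orientation: [-3.141, -0.001, 0.126]
ft_force: [-1.0, -0.5, 0.1]
grip_width: 42.5
finger_force: 0.0
```

Run:
```python
from h import *
o=shoot("p3");print(o["time"],o["ee_pos"],o["ft_force"],o["grip_width"])
C=load("p3");print(proj(C,[[456.3,375.9,74],[456.3,375.9,60]]))
a=cv2.imread("pics/p3.png");cv2.imwrite("pics/cp3.png",cv2.resize(a[180:400,170:380],None,fx=2.7,fy=2.7))
```

```text
11.8 [456.0293 378.1251  81.0055] [-1.0289 -0.508   0.1092] 42.50422572517368
[[279.4276 263.8957]
 [279.1377 252.7603]]
```

View pics/cp3.png

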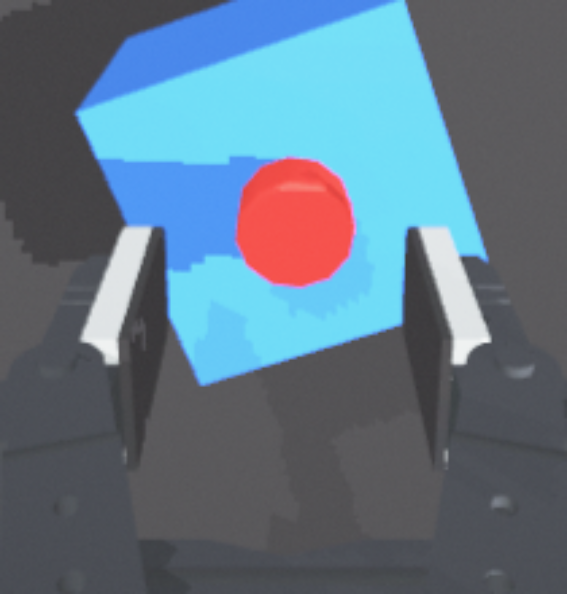

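The head centre is at about (279,267), and the tips are about 13 mm behind the TCP and still above the head. Next is a slow descent by 27 mm, then close.

>>> arm_command(steps=[{"x": -0.0015,"y": 0.0027,"z": 0.008,"yaw": 0,"fingers": 0.5},{"x": -0.0015,"y": 0.0027,"z": 0.016,"yaw": 0,"fingers": 0.5},{"x": -0.0015,"y": 0.0027,"z": 0.021,"yaw": 0,"fingers": 0.5},{"x": -0.0015,"y": 0.0027,"z": 0.025,"yaw": 0,"fingers": 0.5},{"x": -0.0015,"y": 0.0027,"z": 0.025,"yaw": 0,"fingers": 0.5}])

```text
time: 12.27
ee_pos: [454.2, 375.1, 59.3]
orientation: [3.141, 0.001, 0.127]
ft_force: [-0.9, -0.2, -0.0]
grip_width: 42.7
finger_force: 0.0
```

>>> arm_command(steps=[{"x": 0,"y": 0,"z": 0.003,"yaw": 0,"fingers": 0.5},{"x": 0,"y": 0,"z": 0.006,"yaw": 0,"fingers": 0.5},{"x": 0,"y": 0,"z": 0.009,"yaw": 0,"fingers": 0.5},{"x": 0,"y": 0,"z": 0.009,"yaw": 0,"fingers": 0.5}])

```text
time: 12.6
ee_pos: [454.4, 375.5, 52.7]
orientation: [-3.142, 0.0, 0.127]
ft_force: [-1.2, -0.1, 0.6]
grip_width: 42.7
finger_force: 0.0
```

>>> arm_command(grip_force=20, steps=[{"x": 0,"y": 0,"z": 0,"yaw": 0,"fingers": 0.4},{"x": 0,"y": 0,"z": 0,"yaw": 0,"fingers": 0.3},{"x": 0,"y": 0,"z": 0,"yaw": 0,"fingers": 0.1},{"x": 0,"y": 0,"z": 0,"yaw": 0,"fingers": 0},{"x": 0,"y": 0,"z": 0,"yaw": 0,"fingers": 0}])

```text
time: 13.02
ee_pos: [455.3, 376.1, 54.4]
orientation: [-3.141, -0.002, 0.126]
ft_force: [0.0, -1.1, 9.5]
grip_width: 22.9
finger_force: 22.0
```

>>> arm_command(steps=[{"x": 0,"y": 0,"z": -0.015,"yaw": 0,"fingers": 0},{"x": 0,"y": 0,"z": -0.03,"yaw": 0,"fingers": 0},{"x": 0,"y": 0,"z": -0.042,"yaw": 0,"fingers": 0},{"x": 0,"y": 0,"z": -0.045,"yaw": 0,"fingers": 0},{"x": 0,"y": 0,"z": -0.045,"yaw": 0,"fingers": 0}])

```text
time: 13.43
ee_pos: [455.0, 376.0, 90.3]
orientation: [-3.14, -0.002, 0.126]
ft_force: [-0.4, 0.4, -0.7]
grip_width: 23.1
finger_force: 19.7
```

```bash
cat >> h.py <<'E'
def red(name):
    a=cv2.imread(f"pics/{name}.png");hh=cv2.cvtColor(a,cv2.COLOR_BGR2HSV)
    m=cv2.inRange(hh,(0,140,40),(8,255,255))|cv2.inRange(hh,(172,140,40),(180,255,255))
    k,l,st,ce=cv2.connectedComponentsWithStats(m)
    i=1+np.argmax(st[1:,4]);w=[int((l[y]==i).sum()) for y in range(st[i,1],st[i,1]+st[i,3])]
    print(name,st[i],ce[i],"row widths",w)
E
python3 - <<'E'
from h import *
o=shoot("p4");print(o["time"],o["ee_pos"],o["ft_force"],o["grip_width"]);red("p3");red("p4")
E
```

```text
13.4333 [454.9758 375.9545  90.2745] [-0.3656  0.4021 -0.6679] 23.11952443389704
p3 [ 258  239   43   47 1587] [278.7889 262.1701] row widths [9, 16, 20, 24, 26, 28, 31, 33, 34, 31, 21, 38, 38, 38, 39, 40, 41, 41, 41, 41, 41, 42, 43, 43, 43, 43, 43, 43, 42, 42, 42, 42, 41, 40, 39, 39, 37, 36, 34, 33, 31, 29, 26, 24, 20, 15, 4]
p4 [ 250  257   51   58 2292] [275.4389 286.0563] row widths [1, 11, 18, 22, 27, 29, 31, 33, 35, 38, 38, 40, 41, 41, 37, 38, 42, 46, 47, 48, 48, 48, 48, 48, 48, 49, 50, 50, 50, 50, 50, 51, 51, 51, 51, 51, 51, 51, 51, 51, 50, 48, 48, 46, 46, 44, 43, 41, 39, 37, 36, 34, 31, 29, 24, 20, 13, 2]
```

The pin is gripped centred and its nose is about 4 mm in the parking hole. I'll tilt it in the grip by moving on an arc about its nose.

>>> arm_command(steps=[{"x": 0.002,"y": 0,"z": 0.0025,"yaw": 0,"fingers": 0},{"x": 0.0065,"y": 0,"z": 0.0027,"yaw": 0,"fingers": 0},{"x": 0.0131,"y": 0,"z": 0.0031,"yaw": 0,"fingers": 0},{"x": 0.0175,"y": 0,"z": 0.004,"yaw": 0,"fingers": 0},{"x": 0.0216,"y": 0,"z": 0.0049,"yaw": 0,"fingers": 0}])

```text
time: 13.9
ee_pos: [471.7, 377.7, 84.6]
orientation: [3.141, 0.001, 0.126]
ft_force: [-1.3, -1.2, 1.5]
grip_width: 23.1
finger_force: 20.0
```

>>> arm_command(steps=[{"x": 0.0041,"y": 0,"z": 0.0013,"yaw": 0,"fingers": 0},{"x": 0.0082,"y": 0,"z": 0.003,"yaw": 0,"fingers": 0},{"x": 0.0112,"y": 0,"z": 0.0045,"yaw": 0,"fingers": 0},{"x": 0.014,"y": 0,"z": 0.006,"yaw": 0,"fingers": 0},{"x": 0.0159,"y": 0,"z": 0.0071,"yaw": 0,"fingers": 0}])

```text
time: 14.32
ee_pos: [484.7, 379.4, 79.3]
orientation: [-3.141, -0.0, 0.126]
ft_force: [-1.4, 0.3, 3.7]
grip_width: 23.0
finger_force: 20.4
```

Run:
```python
from h import *
o=shoot("p5");print(o["time"],o["ee_pos"],o["ft_force"],o["grip_width"],o["finger_force"]);red("p5")
```

```text
14.3167 [484.7177 379.4349  79.315 ] [-1.4173  0.318   3.6749] 23.01182941121253 20.430292189121246
p5 [ 250  269   51   52 2044] [275.3444 294.8488] row widths [2, 11, 18, 23, 27, 29, 31, 33, 36, 38, 40, 41, 42, 43, 45, 47, 47, 49, 49, 50, 50, 50, 50, 51, 51, 51, 51, 51, 51, 51, 51, 50, 50, 50, 49, 48, 47, 46, 44, 43, 42, 41, 39, 36, 34, 33, 31, 29, 26, 22, 16, 9]
```

The head now shows as a full circle (51 x 52 px), so the pin has tilted to about 30°. I'll compute the carry.

```bash
cat >> h.py <<'E'
OFF=np.array([28.4*c,28.4*s,26.])
def tcp(zn,off=OFF): return W([0,0,zn])+off
E
python3 - <<'E'
from h import *
o=r.get_obs()
print(o["ee_pos"],F,RIM)
P=tcp(60);print(P,tcp(10),tcp(0));go(P+[0,0,40],o=o);go(P,o=o)
E
```

```text
[484.8467 379.4231  79.1799] [ 510.739  -122.0234  154.5397] [ 515.7 -121.4  163.2]
[ 568.6834 -114.7424  232.5013] [ 543.8784 -117.8592  189.2   ] [ 538.9174 -118.4826  180.5397]
shift units [ 0.0263  0.6259 -0.2418] yaw now 0.12624629903883333
shift units [ 0.0263  0.6259 -0.1918] yaw now 0.12624629903883333
```

>>> arm_command(steps=[{"x": 0.006,"y": 0,"z": -0.01,"yaw": 0,"fingers": 0},{"x": 0.015,"y": 0,"z": -0.026,"yaw": 0,"fingers": 0},{"x": 0.026,"y": 0,"z": -0.06,"yaw": 0,"fingers": 0},{"x": 0.026,"y": 0,"z": -0.1,"yaw": 0,"fingers": 0},{"x": 0.026,"y": 0,"z": -0.14,"yaw": 0,"fingers": 0}])

```text
time: 14.78
ee_pos: [505.8, 381.2, 192.5]
orientation: [3.141, 0.0, 0.126]
ft_force: [0.1, 0.1, -1.4]
grip_width: 23.0
finger_force: 20.2
```

>>> arm_command(steps=[{"x": 0,"y": 0,"z": -0.04,"yaw": 0,"fingers": 0},{"x": 0,"y": 0.02,"z": -0.08,"yaw": 0,"fingers": 0},{"x": 0,"y": 0.05,"z": -0.102,"yaw": 0,"fingers": 0},{"x": 0,"y": 0.09,"z": -0.102,"yaw": 0,"fingers": 0},{"x": 0,"y": 0.13,"z": -0.102,"yaw": 0,"fingers": 0}])

```text
time: 15.2
ee_pos: [518.8, 278.5, 275.1]
orientation: [-3.14, -0.004, 0.128]
ft_force: [0.6, 0.0, -1.8]
grip_width: 22.7
finger_force: 20.2
```

>>> arm_command(steps=[{"x": 0,"y": 0.045,"z": 0,"yaw": 0,"fingers": 0},{"x": 0,"y": 0.09,"z": 0,"yaw": 0,"fingers": 0},{"x": 0,"y": 0.135,"z": 0,"yaw": 0,"fingers": 0},{"x": 0,"y": 0.18,"z": 0,"yaw": 0,"fingers": 0},{"x": 0,"y": 0.225,"z": 0,"yaw": 0,"fingers": 0}])

```text
time: 15.62
ee_pos: [541.1, 97.9, 273.7]
orientation: [3.141, -0.001, 0.126]
ft_force: [0.2, -0.3, -1.0]
grip_width: 23.1
finger_force: 20.2
```

>>> arm_command(steps=[{"x": 0,"y": 0.045,"z": 0,"yaw": 0,"fingers": 0},{"x": 0,"y": 0.09,"z": 0,"yaw": 0,"fingers": 0},{"x": 0,"y": 0.135,"z": 0,"yaw": 0,"fingers": 0},{"x": 0,"y": 0.18,"z": 0,"yaw": 0,"fingers": 0},{"x": 0,"y": 0.215,"z": 0,"yaw": 0,"fingers": 0}])

```text
time: 16.03
ee_pos: [562.6, -74.7, 273.5]
orientation: [3.14, -0.001, 0.124]
ft_force: [0.6, 0.7, -1.0]
grip_width: 23.1
finger_force: 20.2
```

>>> arm_command(steps=[{"x": 0,"y": 0.04,"z": 0,"yaw": 0,"fingers": 0},{"x": 0,"y": 0.056,"z": 0,"yaw": 0,"fingers": 0},{"x": 0,"y": 0.056,"z": 0,"yaw": 0,"fingers": 0},{"x": 0,"y": 0.056,"z": 0,"yaw": 0,"fingers": 0},{"x": 0,"y": 0.056,"z": 0,"yaw": 0,"fingers": 0}])

```text
time: 16.45
ee_pos: [568.2, -113.5, 273.3]
orientation: [-3.141, -0.001, 0.128]
ft_force: [0.7, 0.4, -0.8]
grip_width: 22.8
finger_force: 20.2
```

Run:
```python
from h import *
o=shoot("p6");print(o["time"],o["ee_pos"],o["orientation"],o["ft_force"],o["grip_width"],o["finger_force"]);red("p6")
go(tcp(60),o=o);go(tcp(20),o=o);go(tcp(5),o=o)
t,sc=cam("top"),cam("scene")
obs=[]
for n,C in (("top",t),("scene",sc)):
    a=r.snapshot(n)[:,:,::-1];cv2.imwrite(f"pics/{n}7.png",a);red(n+"7")
    T=np.array(o["ee_pos"])
    print("pred head c",proj(C,[T+[c*-4,s*-4,14.]]))
    print("pred rim",proj(C,RIM))
```

```text
16.45 [ 568.163  -113.4717  273.3013] [-3.1408 -0.0006  0.1281] [ 0.7071  0.419  -0.762 ] 22.837730410276354 20.188806653022766
p6 [ 250  270   51   52 2053] [275.2275 295.1583] row widths [8, 18, 23, 27, 29, 31, 33, 35, 36, 39, 41, 42, 43, 45, 46, 48, 48, 49, 49, 50, 50, 50, 51, 51, 51, 51, 51, 51, 51, 51, 50, 51, 50, 49, 48, 47, 47, 44, 43, 43, 41, 39, 37, 35, 34, 32, 30, 27, 23, 19, 12, 4]
shift units [0.0004 0.0017 0.051 ] yaw now 0.12806245518751513
shift units [-0.0246  0.0017  0.0943] yaw now 0.12806245518751513
shift units [-0.034   0.0016  0.1105] yaw now 0.12806245518751513Traceback (most recent call last):
  File "<stdin>", line 7, in <module>
  File "h.py", line 37, in red
    i=1+np.argmax(st[1:,4]);w=[int((l[y]==i).sum()) for y in range(st[i,1],st[i,1]+st[i,3])]
        ~~~~~~~~~^^^^^^^^^^
    return _wrapfunc(a, 'argmax', axis=axis, out=out, **kwds)
    return bound(*args, **kwds)
ValueError: attempt to get argmax of an empty sequence
```

>>> arm_command(steps=[{"x": 0,"y": 0.0017,"z": 0.03,"yaw": 0,"fingers": 0},{"x": 0,"y": 0.0017,"z": 0.051,"yaw": 0,"fingers": 0},{"x": -0.0123,"y": 0.0017,"z": 0.0726,"yaw": 0,"fingers": 0},{"x": -0.0246,"y": 0.0017,"z": 0.0943,"yaw": 0,"fingers": 0},{"x": -0.0246,"y": 0.0017,"z": 0.0943,"yaw": 0,"fingers": 0}])

```text
time: 16.97
ee_pos: [545.4, -117.8, 194.7]
orientation: [-3.14, 0.006, 0.128]
ft_force: [-0.7, 0.3, -1.8]
grip_width: 22.6
finger_force: 20.2
```

>>> arm_command(steps=[{"x": 0,"y": 0,"z": 0,"yaw": 0,"fingers": 0},{"x": 0,"y": 0,"z": 0,"yaw": 0,"fingers": 0}])

```text
time: 17.13
ee_pos: [549.9, -118.0, 198.8]
orientation: [3.141, -0.002, 0.128]
ft_force: [-0.5, -0.8, -1.0]
grip_width: 22.8
finger_force: 20.2
```

Run:
```python
from h import *
o=shoot("p7");print(o["time"],o["ee_pos"],o["orientation"],o["ft_force"]);go(tcp(20),o=o);red("p7")
print(inF(o["ee_pos"]-OFF))
# blue fork box corners vs prediction (yaw/pos check)
C=load("p7");print(proj(C,[W(p) for p in ([21,-21,10],[21,21,10],[14.5,0,10])]))
a=cv2.imread("pics/p7.png");m=cv2.inRange(cv2.cvtColor(a,cv2.COLOR_BGR2HSV),(105,100,60),(125,255,255))
k,l,st,ce=cv2.connectedComponentsWithStats(m);i=1+np.argmax(st[1:,4]);print(st[i])
for row in range(st[i,1],st[i,1]+60,6):
    xs=np.nonzero(l[row]==i)[0];print(row,xs.min() if len(xs) else None,xs.max() if len(xs) else None)
```

```text
17.1333 [ 549.9471 -117.9513  198.7859] [ 3.1413 -0.0021  0.1277] [-0.4769 -0.8155 -1.0073]
shift units [-0.0013 -0.0011  0.0012] yaw now 0.1277125789624387
p7 [ 250  269   51   53 2080] [275.2101 295.3438] row widths [2, 10, 18, 22, 26, 29, 31, 33, 35, 37, 40, 41, 42, 43, 45, 46, 47, 49, 49, 49, 50, 50, 50, 51, 51, 51, 51, 51, 51, 51, 51, 51, 50, 50, 49, 48, 47, 47, 46, 44, 43, 42, 40, 39, 36, 34, 33, 31, 28, 25, 22, 15, 8]
[ 0.4117 -0.848  21.3066]
[[305.5015 259.1806]
 [242.1074 259.0391]
 [273.7805 269.0511]]
[ 248  307   55   30 1037]
307 251 252
313 250 300
319 250 300
325 249 301
331 248 302
337 None None
343 None None
349 None None
355 None None
361 None None
```

Run:
```python
from h import *
a=cv2.imread("pics/p7.png");hh=cv2.cvtColor(a,cv2.COLOR_BGR2HSV)
for row in range(230,345,6): print(row,[tuple(int(v) for v in hh[row,x]) for x in (232,240,246,256,275,294,304,312)])
```

```text
230 [(48, 15, 202), (49, 9, 235), (47, 8, 234), (47, 8, 234), (43, 8, 234), (49, 9, 236), (45, 9, 235), (47, 8, 235)]
236 [(50, 16, 145), (45, 9, 234), (47, 8, 234), (47, 8, 234), (45, 9, 235), (47, 8, 235), (45, 9, 235), (45, 9, 235)]
242 [(45, 14, 145), (49, 16, 175), (48, 15, 173), (47, 10, 226), (49, 9, 235), (47, 8, 235), (43, 8, 235), (45, 9, 235)]
248 [(50, 14, 165), (44, 16, 173), (47, 13, 173), (45, 15, 173), (45, 9, 235), (45, 9, 235), (45, 9, 235), (41, 9, 235)]
254 [(44, 16, 173), (45, 15, 173), (46, 16, 174), (44, 16, 173), (45, 9, 235), (43, 8, 235), (41, 9, 235), (43, 8, 235)]
260 [(41, 16, 173), (45, 18, 173), (108, 162, 154), (108, 165, 156), (109, 162, 153), (109, 162, 154), (108, 77, 168), (45, 9, 236)]
266 [(42, 15, 172), (90, 12, 106), (98, 10, 100), (109, 161, 155), (109, 159, 148), (109, 161, 150), (98, 12, 82), (98, 9, 108)]
272 [(45, 9, 117), (102, 12, 107), (110, 13, 59), (108, 160, 153), (0, 183, 152), (108, 161, 152), (120, 21, 48), (102, 12, 109)]
278 [(113, 22, 47), (108, 12, 109), (90, 24, 32), (125, 91, 98), (1, 187, 151), (170, 135, 106), (130, 23, 33
[... 684 characters left out ...]
09, 156, 149), (1, 185, 150), (110, 143, 118), (83, 39, 26), (113, 27, 38)]
320 [(105, 42, 36), (90, 10, 26), (30, 9, 27), (108, 162, 154), (1, 190, 145), (109, 159, 130), (120, 18, 28), (108, 33, 39)]
326 [(120, 14, 36), (90, 34, 30), (120, 9, 27), (109, 165, 150), (109, 166, 132), (109, 158, 134), (15, 21, 24), (60, 8, 32)]
332 [(114, 34, 37), (135, 16, 32), (15, 18, 29), (109, 162, 151), (108, 160, 132), (109, 161, 133), (150, 27, 28), (102, 51, 25)]
338 [(130, 21, 37), (113, 35, 29), (165, 19, 27), (83, 9, 220), (82, 15, 192), (83, 17, 193), (150, 20, 25), (105, 15, 35)]
344 [(102, 32, 40), (96, 44, 29), (30, 5, 50), (45, 9, 234), (48, 14, 213), (48, 14, 213), (30, 6, 80), (120, 38, 34)]
```

The fork's front edge matches prediction: row 258, columns 243–304. I'll insert slowly along the hole axis, reading forces.

>>> arm_command(steps=[{"x": -0.0025,"y": -0.001,"z": 0.0043,"yaw": 0,"fingers": 0},{"x": -0.005,"y": -0.001,"z": 0.0087,"yaw": 0,"fingers": 0},{"x": -0.0075,"y": -0.001,"z": 0.013,"yaw": 0,"fingers": 0},{"x": -0.01,"y": -0.001,"z": 0.0173,"yaw": 0,"fingers": 0},{"x": -0.0112,"y": -0.001,"z": 0.0195,"yaw": 0,"fingers": 0}])

```text
time: 17.6
ee_pos: [539.1, -119.2, 181.3]
orientation: [-3.141, 0.001, 0.126]
ft_force: [0.5, 0.2, -1.3]
grip_width: 22.7
finger_force: 20.2
```

>>> arm_command(steps=[{"x": -0.0012,"y": 0,"z": 0.0022,"yaw": 0,"fingers": 0},{"x": -0.0025,"y": 0,"z": 0.0043,"yaw": 0,"fingers": 0},{"x": -0.0037,"y": 0,"z": 0.0065,"yaw": 0,"fingers": 0},{"x": -0.0037,"y": 0,"z": 0.0065,"yaw": 0,"fingers": 0}])

```text
time: 17.93
ee_pos: [536.8, -119.3, 176.5]
orientation: [-3.141, -0.0, 0.127]
ft_force: [0.3, 1.1, -2.7]
grip_width: 22.8
finger_force: 20.2
```

Run:
```python
from h import *
o=shoot("p8");print(o["time"],o["ee_pos"],o["orientation"],o["ft_force"],o["grip_width"]);print(inF(o["ee_pos"]-OFF),RF.T@o["ft_force"]);red("p8")
```

```text
17.9333 [ 536.7918 -119.3198  176.4669] [-3.1413 -0.0002  0.1266] [ 0.2654  1.0948 -2.7392] 22.784106922643602
[ 0.1196 -0.5657 -4.6339] [ 1.7158  1.0532 -2.1723]
p8 [ 250  270   51   52 2089] [275.2221 295.4897] row widths [9, 17, 22, 26, 29, 31, 33, 35, 38, 40, 41, 42, 44, 45, 46, 47, 49, 49, 49, 50, 50, 50, 51, 50, 51, 51, 51, 51, 51, 51, 51, 51, 50, 49, 48, 48, 47, 46, 44, 43, 42, 41, 39, 37, 35, 34, 31, 29, 26, 22, 18, 9]
```

>>> arm_command(steps=[{"x": -0.0015,"y": 0,"z": 0.0026,"yaw": 0,"fingers": 0},{"x": -0.003,"y": 0,"z": 0.0052,"yaw": 0,"fingers": 0},{"x": -0.0045,"y": 0,"z": 0.0078,"yaw": 0,"fingers": 0},{"x": -0.006,"y": 0,"z": 0.0104,"yaw": 0,"fingers": 0},{"x": -0.006,"y": 0,"z": 0.0104,"yaw": 0,"fingers": 0}])

```text
time: 18.4
ee_pos: [531.9, -119.6, 168.0]
orientation: [-3.141, -0.0, 0.127]
ft_force: [1.7, 2.9, -1.8]
grip_width: 23.1
finger_force: 20.1
```

Run:
```python
from h import *
o=shoot("p9");print(o["time"],o["ee_pos"],o["orientation"],o["ft_force"],o["grip_width"]);print(inF(o["ee_pos"]-OFF),RF.T@o["ft_force"]);red("p9")
```

```text
18.4 [ 531.9482 -119.5851  168.0127] [-3.1409 -0.0001  0.1268] [ 1.6947  2.8913 -1.7804] 23.069586617321537
[  0.156   -0.225  -14.3749] [ 2.6586  2.6575 -0.5209]
p9 [ 250  270   51   53 2088] [275.1461 295.7021] row widths [7, 14, 21, 24, 28, 30, 33, 35, 37, 39, 41, 42, 44, 45, 47, 48, 48, 49, 49, 50, 50, 50, 51, 51, 51, 51, 51, 51, 51, 51, 51, 51, 50, 49, 49, 48, 47, 46, 44, 43, 43, 41, 39, 37, 35, 34, 32, 30, 27, 23, 18, 10, 2]
```

>>> arm_command(steps=[{"x": -0.001,"y": -0.0012,"z": 0.0029,"yaw": 0,"fingers": 0},{"x": -0.0025,"y": -0.0012,"z": 0.0055,"yaw": 0,"fingers": 0},{"x": -0.004,"y": -0.0012,"z": 0.0081,"yaw": 0,"fingers": 0},{"x": -0.0055,"y": -0.0012,"z": 0.0107,"yaw": 0,"fingers": 0},{"x": -0.0055,"y": -0.0012,"z": 0.0107,"yaw": 0,"fingers": 0}])

```text
time: 18.87
ee_pos: [527.1, -119.9, 159.4]
orientation: [3.142, 0.001, 0.126]
ft_force: [2.3, 0.9, -2.8]
grip_width: 22.8
finger_force: 20.1
```

Run:
```python
from h import *
o=shoot("p10");print(o["time"],o["ee_pos"],o["orientation"],o["ft_force"],o["grip_width"]);print(inF(o["ee_pos"]-OFF),RF.T@o["ft_force"]);red("p10")
```

```text
18.8667 [ 527.0944 -119.8967  159.3513] [3.1415 0.0007 0.1264] [ 2.3374  0.8872 -2.7708] 22.755364195108005
[  0.2824   0.071  -24.3033] [ 3.4897  0.5889 -1.1847]
p10 [ 250  270   51   53 2105] [275.2285 295.7696] row widths [8, 16, 22, 25, 28, 31, 33, 35, 37, 39, 40, 42, 44, 45, 46, 47, 49, 49, 49, 50, 50, 51, 51, 51, 51, 51, 51, 51, 51, 51, 51, 50, 50, 50, 48, 48, 47, 46, 45, 44, 43, 41, 41, 38, 36, 34, 32, 31, 27, 23, 20, 12, 4]
```

>>> arm_command(steps=[{"x": -0.0008,"y": 0,"z": 0.0024,"yaw": 0,"fingers": 0},{"x": -0.0019,"y": 0,"z": 0.0044,"yaw": 0,"fingers": 0},{"x": -0.0031,"y": 0,"z": 0.0065,"yaw": 0,"fingers": 0},{"x": -0.0044,"y": 0,"z": 0.0087,"yaw": 0,"fingers": 0},{"x": -0.0044,"y": 0,"z": 0.0087,"yaw": 0,"fingers": 0}])

```text
time: 19.33
ee_pos: [525.4, -120.0, 154.8]
orientation: [3.14, -0.004, 0.127]
ft_force: [0.5, 1.2, 13.4]
grip_width: 23.1
finger_force: 27.4
```

Run:
```python
from h import *
o=shoot("p11");print(o["time"],o["ee_pos"],o["orientation"],o["ft_force"],o["grip_width"]);print(inF(o["ee_pos"]-OFF),RF.T@o["ft_force"]);red("p11")
```

```text
19.3333 [ 525.3752 -119.9792  154.793 ] [ 3.1402 -0.0036  0.1266] [ 0.5105  1.1747 13.4287] 23.082768138129943
[  1.0754   0.2034 -29.1089] [-6.1489  1.1019 11.9561]
p11 [ 250  269   51   54 2113] [275.2371 295.6583] row widths [1, 10, 17, 22, 26, 30, 31, 33, 35, 38, 40, 41, 42, 44, 45, 46, 48, 48, 49, 49, 50, 50, 50, 51, 51, 51, 51, 51, 51, 51, 51, 51, 51, 50, 49, 49, 47, 47, 47, 45, 44, 43, 41, 39, 38, 36, 34, 32, 30, 27, 23, 20, 12, 5]
```

The pin has gone through the lug and lower tine, with resistance starting at nose depth −29 mm (ball or rim). Next I'll release, rise, close, and push on the head's top with shut fingertips.

>>> arm_command(steps=[{"x": 0,"y": 0,"z": -0.003,"yaw": 0,"fingers": 0},{"x": 0,"y": 0,"z": -0.003,"yaw": 0,"fingers": 0.35},{"x": 0,"y": 0,"z": -0.003,"yaw": 0,"fingers": 0.5},{"x": 0,"y": 0,"z": -0.003,"yaw": 0,"fingers": 0.5},{"x": 0,"y": 0,"z": -0.01,"yaw": 0,"fingers": 0.5}])

```text
time: 19.8
ee_pos: [522.6, -120.3, 159.7]
orientation: [-3.141, 0.003, 0.126]
ft_force: [0.6, -0.3, -0.1]
grip_width: 42.5
finger_force: 0.0
```

>>> arm_command(steps=[{"x": 0,"y": 0,"z": -0.02,"yaw": 0,"fingers": 0.5},{"x": 0,"y": 0,"z": -0.05,"yaw": 0,"fingers": 0.5},{"x": 0,"y": 0,"z": -0.07,"yaw": 0,"fingers": 0},{"x": 0,"y": 0,"z": -0.07,"yaw": 0,"fingers": 0},{"x": 0,"y": 0,"z": -0.07,"yaw": 0,"fingers": 0}])

```text
time: 20.22
ee_pos: [524.1, -120.2, 217.5]
orientation: [3.141, -0.001, 0.126]
ft_force: [-0.5, 0.4, -0.6]
grip_width: 6.9
finger_force: 0.0
```

>>> arm_command(steps=[{"x": 0,"y": 0,"z": 0,"yaw": 0,"fingers": 0},{"x": 0,"y": 0,"z": 0,"yaw": 0,"fingers": 0}])

```text
time: 20.38
ee_pos: [523.3, -120.2, 215.8]
orientation: [-3.141, 0.002, 0.126]
ft_force: [0.2, 0.8, -0.5]
grip_width: 0.0
finger_force: 0.0
```

Run:
```python
from h import *
o=shoot("p12");print(o["time"],o["ee_pos"],o["orientation"],o["ft_force"],o["grip_width"]);red("p12")
C=load("p12")
for z in (14,22,25,28):print(z,proj(C,W([0,0,z])))
for z in (30,25,14):
    P=W([0,0,z])+[11*c,11*s,-12];print(z,P);go(P,o=o)
```

```text
20.3833 [ 523.2624 -120.1509  215.8168] [-3.141   0.002   0.1265] [ 0.1856  0.7521 -0.5012] 0.033865372634967215
p12 [ 259  218   37   38 1097] [276.6837 236.443 ] row widths [6, 15, 19, 22, 24, 26, 29, 30, 31, 32, 34, 34, 34, 35, 35, 37, 37, 37, 37, 36, 36, 36, 36, 35, 35, 34, 33, 32, 31, 30, 29, 27, 26, 23, 21, 19, 14, 10]
14 [[275.6558 242.2654]]
22 [[275.6817 240.7876]]
25 [[275.6919 240.2042]]
28 [[275.7024 239.6038]]
30 [ 536.5362 -118.7818  168.5205]
shift units [0.0168 0.0004 0.0591] yaw now 0.12646941582973636
25 [ 534.0557 -119.0935  164.1904]
shift units [0.0137 0.0004 0.0645] yaw now 0.12646941582973636
14 [ 528.5986 -119.7792  154.6641]
shift units [0.0068 0.0004 0.0764] yaw now 0.12646941582973636
```

>>> arm_command(steps=[{"x": 0.0168,"y": 0.0004,"z": 0.02,"yaw": 0,"fingers": 0},{"x": 0.0168,"y": 0.0004,"z": 0.04,"yaw": 0,"fingers": 0},{"x": 0.0168,"y": 0.0004,"z": 0.052,"yaw": 0,"fingers": 0},{"x": 0.0168,"y": 0.0004,"z": 0.056,"yaw": 0,"fingers": 0},{"x": 0.0168,"y": 0.0004,"z": 0.056,"yaw": 0,"fingers": 0}])

```text
time: 20.85
ee_pos: [536.5, -118.6, 170.9]
orientation: [-3.141, 0.003, 0.127]
ft_force: [-1.0, -0.3, 0.1]
grip_width: 0.2
finger_force: 0.0
```

>>> arm_command(steps=[{"x": -0.001,"y": 0,"z": 0.0025,"yaw": 0,"fingers": 0},{"x": -0.002,"y": 0,"z": 0.0043,"yaw": 0,"fingers": 0},{"x": -0.003,"y": 0,"z": 0.006,"yaw": 0,"fingers": 0},{"x": -0.0035,"y": 0,"z": 0.0069,"yaw": 0,"fingers": 0}])

```text
time: 21.18
ee_pos: [534.6, -119.2, 166.9]
orientation: [3.141, -0.001, 0.126]
ft_force: [-1.1, -0.0, 0.1]
grip_width: -0.6
finger_force: 0.0
```

>>> arm_command(steps=[{"x": -0.0006,"y": 0,"z": 0.0011,"yaw": 0,"fingers": 0},{"x": -0.0012,"y": 0,"z": 0.0022,"yaw": 0,"fingers": 0},{"x": -0.0019,"y": 0,"z": 0.0032,"yaw": 0,"fingers": 0},{"x": -0.0025,"y": 0,"z": 0.0043,"yaw": 0,"fingers": 0},{"x": -0.0031,"y": 0,"z": 0.0054,"yaw": 0,"fingers": 0}])

```text
time: 21.6
ee_pos: [533.1, -119.1, 162.9]
orientation: [3.141, -0.002, 0.127]
ft_force: [0.7, 1.8, 5.6]
grip_width: 0.1
finger_force: 2.6
```

>>> arm_command(steps=[{"x": -0.0006,"y": 0,"z": 0.0011,"yaw": 0,"fingers": 0},{"x": -0.0012,"y": 0,"z": 0.0022,"yaw": 0,"fingers": 0},{"x": -0.0019,"y": 0,"z": 0.0032,"yaw": 0,"fingers": 0},{"x": -0.0025,"y": 0,"z": 0.0043,"yaw": 0,"fingers": 0},{"x": -0.0031,"y": 0,"z": 0.0054,"yaw": 0,"fingers": 0}])

```text
time: 22.02
ee_pos: [530.2, -119.5, 158.2]
orientation: [3.141, -0.001, 0.127]
ft_force: [0.9, 2.0, 8.5]
grip_width: -0.2
finger_force: 3.9
```

The contact is moving steadily against the catch at 6–9 N, so I'll continue.

>>> arm_command(steps=[{"x": -0.0006,"y": 0,"z": 0.0011,"yaw": 0,"fingers": 0},{"x": -0.0012,"y": 0,"z": 0.0022,"yaw": 0,"fingers": 0},{"x": -0.0019,"y": 0,"z": 0.0032,"yaw": 0,"fingers": 0},{"x": -0.0025,"y": 0,"z": 0.0043,"yaw": 0,"fingers": 0},{"x": -0.0031,"y": 0,"z": 0.0054,"yaw": 0,"fingers": 0}])

```text
time: 22.43
ee_pos: [530.8, -119.1, 157.0]
orientation: [3.14, -0.008, 0.127]
ft_force: [0.0, 3.4, 32.7]
grip_width: -0.2
finger_force: 13.1
```

>>> arm_command(steps=[{"x": -0.0006,"y": 0,"z": 0.0011,"yaw": 0,"fingers": 0},{"x": -0.0012,"y": 0,"z": 0.0022,"yaw": 0,"fingers": 0},{"x": -0.0012,"y": 0,"z": 0.0022,"yaw": 0,"fingers": 0}])

```text
time: 22.68
ee_pos: [531.2, -119.1, 156.6]
orientation: [3.139, -0.012, 0.127]
ft_force: [0.6, 2.3, 33.7]
grip_width: 0.4
finger_force: 14.0
```

A hard stop at 33 N. I'll back off and check from the same pose as before.

>>> arm_command(steps=[{"x": 0,"y": 0,"z": -0.01,"yaw": 0,"fingers": 0},{"x": 0,"y": 0,"z": -0.04,"yaw": 0,"fingers": 0},{"x": -0.006,"y": 0,"z": -0.08,"yaw": 0,"fingers": 0},{"x": -0.006,"y": 0,"z": -0.08,"yaw": 0,"fingers": 0},{"x": -0.006,"y": 0,"z": -0.08,"yaw": 0,"fingers": 0}])

```text
time: 23.1
ee_pos: [521.7, -121.1, 216.9]
orientation: [3.14, -0.002, 0.126]
ft_force: [-1.0, -0.8, -0.1]
grip_width: 0.1
finger_force: 0.0
```

>>> arm_command(steps=[{"x": 0,"y": 0,"z": 0,"yaw": 0,"fingers": 0},{"x": 0,"y": 0,"z": 0,"yaw": 0,"fingers": 0}])

```text
time: 23.27
ee_pos: [520.6, -120.9, 214.6]
orientation: [-3.141, 0.002, 0.126]
ft_force: [-0.2, 0.1, 0.1]
grip_width: -0.1
finger_force: 0.0
```

Run:
```python
from h import *
o=shoot("p13");print(o["time"],o["ee_pos"],o["ft_force"]);red("p13");red("p12")
for n,z in (("p12",25),("p12",22),("p13",14),("p13",16),("p13",18),("p13",20)):
    C=load(n);t=np.linspace(0,2*np.pi,60)
    q=proj(C,[W([12*np.cos(u),12*np.sin(u),z]) for u in t]);print(n,z,q.min(0),q.max(0),np.ptp(q,axis=0))
```

```text
23.2667 [ 520.6294 -120.8808  214.5533] [-0.2174  0.1294  0.0697]
p13 [ 258  219   36   38 1038] [275.3372 237.3478] row widths [3, 12, 18, 20, 22, 24, 26, 28, 30, 32, 32, 33, 34, 34, 34, 36, 36, 36, 36, 36, 36, 35, 35, 34, 34, 34, 32, 31, 31, 29, 27, 25, 23, 21, 19, 15, 11, 4]
p12 [ 259  218   37   38 1097] [276.6837 236.443 ] row widths [6, 15, 19, 22, 24, 26, 29, 30, 31, 32, 34, 34, 34, 35, 35, 37, 37, 37, 37, 36, 36, 36, 36, 35, 35, 34, 33, 32, 31, 30, 29, 27, 26, 23, 21, 19, 14, 10]
p12 25 [256.5881 221.4097] [294.7933 259.4243] [38.2052 38.0146]
p12 22 [256.8487 222.2495] [294.5124 259.739 ] [37.6637 37.4895]
p13 14 [256.7423 221.1747] [293.3843 257.6126] [36.6421 36.4379]
p13 16 [256.5729 220.6237] [293.5549 257.3907] [36.982 36.767]
p13 18 [256.4003 220.0625] [293.7287 257.1646] [37.3284 37.1021]
p13 20 [256.2244 219.4908] [293.9057 256.9342] [37.6813 37.4434]
```

>>> arm_command(steps=[{"x": 0.02,"y": -0.05,"z": 0,"yaw": 0,"fingers": 0},{"x": 0.02,"y": -0.1,"z": 0,"yaw": 0,"fingers": 0},{"x": 0.02,"y": -0.13,"z": 0,"yaw": 0,"fingers": 0},{"x": 0.02,"y": -0.13,"z": 0,"yaw": 0,"fingers": 0},{"x": 0.02,"y": -0.13,"z": 0,"yaw": 0,"fingers": 0}])

```text
time: 23.73
ee_pos: [523.8, -13.9, 215.1]
orientation: [-3.141, 0.001, 0.13]
ft_force: [0.1, -2.1, -0.1]
grip_width: -0.2
finger_force: 0.0
```

>>> arm_command(steps=[{"x": 0,"y": 0,"z": 0,"yaw": 0,"fingers": 0},{"x": 0,"y": 0,"z": 0,"yaw": 0,"fingers": 0},{"x": 0,"y": 0,"z": 0,"yaw": 0,"fingers": 0}])

```text
time: 23.98
ee_pos: [524.3, -17.1, 215.4]
orientation: [3.141, 0.001, 0.124]
ft_force: [-0.2, 0.0, 0.8]
grip_width: 0.1
finger_force: 0.0
```

Run:
```python
from h import *
o=shoot("p14");print(o["time"],o["ee_pos"]);red("p14")
C=load("p14");a=cv2.imread("pics/p14.png");hh=cv2.cvtColor(a,cv2.COLOR_BGR2HSV)
t=np.linspace(0,2*np.pi,90)
for z in (14,10,18,22):
    q=proj(C,[W([12*np.cos(u),12*np.sin(u),z]) for u in t]);print(z,q.min(0),q.max(0))
# head centre row profile along columns, and rim of recess
cx,cy=proj(C,W([0,0,14]))[0];print(cx,cy)
for dy in (-6,0,6):
    row=int(cy-3)+dy;print(row,[(x,*[int(v) for v in hh[row,x]]) for x in range(int(cx)-26,int(cx)+28)])
```

```text
23.9833 [524.283  -17.0721 215.4028]
p14 [ 403  242   41   36 1160] [423.475  259.6414] row widths [8, 13, 19, 23, 27, 30, 31, 33, 35, 37, 37, 39, 39, 39, 40, 41, 41, 41, 41, 41, 41, 40, 40, 39, 39, 39, 37, 36, 35, 32, 30, 28, 26, 21, 16, 6]
14 [409.3705 243.676 ] [445.1503 279.6041]
10 [407.016  244.3383] [442.1617 279.6436]
18 [411.8106 242.9898] [448.2477 279.5632]
22 [414.341  242.2786] [451.4601 279.5208]
427.243151639367 261.44522446095675
252 [(401, 108, 163, 114), (402, 109, 159, 104), (403, 123, 94, 57), (404, 171, 144, 62), (405, 1, 171, 73), (406, 0, 178, 73), (407, 0, 194, 71), (408, 1, 191, 72), (409, 2, 196, 73), (410, 1, 180, 75), (411, 2, 208, 98), (412, 1, 196, 143), (413, 1, 196, 155), (414, 0, 194, 159), (415, 0, 199, 158), (416, 0, 195, 161), (417, 0, 192, 161), (418, 1, 199, 159), (419, 1, 199, 160), (420, 1, 200, 159), (421, 1, 200, 159), (422, 0, 197, 159), (423, 1, 199, 159), (424, 1, 199, 160), (425, 1, 198, 160), (426, 1, 199, 160), (427, 1, 201, 160), (428, 1, 198, 161), (429, 1, 199, 160), (430, 1, 198, 160), (431, 1, 196, 160), (432, 1, 202, 159), (433, 1
[... 1958 characters left out ...]
, (421, 1, 200, 159), (422, 0, 199, 160), (423, 0, 196, 160), (424, 1, 194, 162), (425, 1, 193, 161), (426, 1, 198, 161), (427, 1, 197, 162), (428, 0, 194, 163), (429, 1, 196, 161), (430, 0, 192, 163), (431, 0, 197, 163), (432, 0, 197, 162), (433, 0, 194, 163), (434, 0, 196, 163), (435, 0, 194, 163), (436, 1, 198, 162), (437, 1, 197, 162), (438, 1, 196, 164), (439, 1, 195, 165), (440, 1, 195, 166), (441, 1, 199, 163), (442, 0, 197, 164), (443, 179, 186, 148), (444, 130, 86, 65), (445, 107, 153, 75), (446, 108, 167, 93), (447, 108, 160, 110), (448, 109, 164, 109), (449, 108, 162, 110), (450, 109, 161, 111), (451, 109, 161, 111), (452, 108, 161, 109), (453, 108, 161, 111), (454, 109, 155, 97)]
```

The head's top disc centre is at column 427.0, and the model puts a fully seated head (z = 14 mm) at 427.2. Together with the hard stop at 33 N, that says the pin is seated, and the arm is clear of everything.

```bash
python3 -c "
from plant import r
print(r.finish_job())"
```

```text
the job is handed in; nothing more can be done
None
```

The job is handed in: the retaining bar is swung to its stop, and the pin is pushed through fork and lug to a hard stop (about 33 N). The wrist camera puts the head at its seated height to within about 1.4 mm, and no bystander was knowingly touched, though I took no closing picture of them.

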